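Load the ring gauges on the display ledge and shut the keeper

ROBOT

A 7-joint arm with a two-finger parallel gripper is mounted at the origin on the work surface. World frame = base frame: x ahead of the robot, y to its left, z up, the work surface at z = 0. Lengths are in m, angles in rad, forces in N, time in s.
With the tool pointing down it reaches from about 0.425 to 0.925 m from the base axis. Payload 6.8 kg.
Tool frame: the origin (TCP) lies between the finger pads; the fingertips stand r.tcp_to_tips ahead of it and the grasp point (between the pads) is the TCP (r.tcp_to_tips is the distance from the TCP to the fingertips, in m); z points along the fingers, y is the line along which they close (so a half turn about z gives the same grasp; the last joint's range is limited). The gripper opens to 85 mm and grips with 20 to 120 N. Pads are 22 mm wide; open, the fingers measure 114 mm over their backs; the gripper's body (76 mm by 85 mm) begins 54 mm behind the grasp point. The pads swing forward as they close: fully open they stand 13 mm farther back than shut.
Start: joints at [-1.347, 0.477, 0.022, 1.555, -0.011, 1.109, -0.083], TCP at [0.22, 0.638, 0.25] pointing down, gripper open.
Joint ranges: [-2.96, 2.96], [-0.34, 2.1], [-1.41, 1.46], [0.24, 2.44], [-1.37, 4.51], [0.17, 1.92], [-2.96, 2.96]. Speed limits (rad/s): [2.39, 2.39, 3.14, 3.14, 3.14, 3.14, 3.14].

INTERFACE

Orientations are given as a rotation vector (axis times angle).
In Python, from bench import r gives the robot as it stands.
- The arm moves only by the tool servo_tool, never from a script. Its argument "commands" is a list of rows, each a list of 2 entries, a list of its own where there are three numbers: the shift along the tool's x, y, z normalised to -1 to 1, where 1 is 250 mm, then the turn, a rotation vector about the tool's x, y, z normalised to -1 to 1, where 1 is 90 degrees. In form: [[[dx, dy, dz], [ax, ay, az]], ...]. A call has 1 to 20 rows; each row is the pose to reach, as a shift and turn from the pose commanded when the call began, along the tool's axes at that moment; what a row does not reach only later rows make up. A row lasts 1/10 s, in which the tool goes at most 50 mm and 8.59 degrees, less where a joint would pass 70% of its speed; a pose out of reach is approached as far as the arm can. A call with a number of a shift or a turn outside -1 to 1 is refused whole. A call with a gripper value outside its range is refused whole. "claw" is the closure, from 0 (fully open) to 1 (shut), set as the call begins (left out, the last holds). The fingers move at their own pace and stop on an object; "squeeze" is the grip in N (left out, the last holds). Time passes only in rows, so rows that repeat a pose let the fingers close. It gives the time, the measured TCP pose, the force, the opening and the grip force at its end, in the units of the state.
- r.get_obs(): the state, without advancing time (a new reading comes with each control period).
- r.grab_frame(name): name is "scene" or "top" or "wrist"; returns (picture, depth): 420x560x3 uint8, red, green, blue; 420x560 float32, m along the optical axis (not along the pixel's ray), 0 where there is no reading.
- r.camera_model(name): a dict with "fx", "fy", "cx", "cy" (pixels), "extrinsics" (4x4, takes a point from camera to world coordinates); the wrist camera has in their place "hand_eye" (4x4, takes a point from camera to tool coordinates, whose origin is the TCP and whose axes are the flange's). Camera axes: x right, y down, z forward; pixel columns grow to the right and rows downward; lengths in m; the calibration is good to about 2 mm. A picture is of the moment at which its call begins: read the wrist's pose just before it. camera_model takes no time and is no camera call.
- r.hand_in(): hands the job in; it is judged then, once.
Trained networks look in the newest picture that a camera, given by its name, has taken for a name from the list of things; names that differ only in an ending like _2 or _b are one class to them, and where a whole thing is asked for, a point or a joint stands for the part that bears it (a point fixed in the world has none). Each returns a list of dicts, best first, with "confidence" (0 to 1); they miss things now and then, are a little off and sometimes report something else, mostly with a low value. They report only what shows in the picture. A call takes as long as a camera call. They do not tell look-alikes from the thing itself.
- r.boxes_of(camera, target): "uv" ([column, row] in pixels, amid what is visible of it).
- r.mark_of(camera, target): "uv" ([column, row] in pixels: a listed point, or the origin of a listed thing).
The state is a dict: "clock": time; "joints": joint angles; "qvel": joint speeds; "tau": joint torques, N m; "tcp_pos": TCP position; "orientation": TCP orientation; "contact_force": force on the tool from outside, world axes, zero at the start; "moment": the same for the moment, N m; "grip_width": finger opening in m; "gripper_force": force on a finger pad.
Only numpy, scipy, OpenCV 4.12 (cv2) and the standard library are available. Lean on these libraries where they do the work, as an engineer would, in place of code of your own. Each camera call takes 0.05 s, during which the arm holds its last target. There are 200 camera calls.

TASK

Put every ring gauge that is here out on display: lift the ones on the sloping peg board up and off their pegs, pick up the one lying on the granite, and lay them side by side across the narrow sloping walnut ledge, each flat, balanced over the middle of the ledge, with its handle pointing straight up or down the slope. Then swing the steel keeper bar over them until it is fully shut on its seats. Do not tip over the glass display cylinder.

Things in the scene. Friction and masses are not known exactly. Their poses are not given: they have to be found in the camera images.
- gauge0: flat steel ring gauge 148 long, 16 thick (mm), 0.3 kg, all alike: ring (outside 66, bore 40) with flat handle 24 wide. Origin: balance point, mid-thickness; x along the handle away from the ring: ring centre x=-34, handle x=0 to +78 (grip it at about x=+20 across y); z normal to its faces (alike). Hangs by its bore on a board peg, handle down-slope; may be absent.
- gauge1: flat steel ring gauge 148 long, 16 thick (mm), 0.3 kg, all alike: ring (outside 66, bore 40) with flat handle 24 wide. Origin: balance point, mid-thickness; x along the handle away from the ring: ring centre x=-34, handle x=0 to +78 (grip it at about x=+20 across y); z normal to its faces (alike). Hangs by its bore on a board peg, handle down-slope; may be absent.
- gauge2: flat steel ring gauge 148 long, 16 thick (mm), 0.3 kg, all alike: ring (outside 66, bore 40) with flat handle 24 wide. Origin: balance point, mid-thickness; x along the handle away from the ring: ring centre x=-34, handle x=0 to +78 (grip it at about x=+20 across y); z normal to its faces (alike). Hangs by its bore on a board peg, handle down-slope; may be absent.
- gauge3: flat steel ring gauge 148 long, 16 thick (mm), 0.3 kg, all alike: ring (outside 66, bore 40) with flat handle 24 wide. Origin: balance point, mid-thickness; x along the handle away from the ring: ring centre x=-34, handle x=0 to +78 (grip it at about x=+20 across y); z normal to its faces (alike). Starts flat on the granite before the robot; always present.
- board: fixed plywood peg board, 190 (x) by 270 (y) mm, sloping 35 degrees. Origin: centre of its upper face, 115 mm over the granite; x up the slope (away from the robot), z normal to the face. Three round pegs, dia. 12, stand 32 mm out along z at x=+45, y=-85, 0, +85 mm. Hanging gauges lie flat against the face; lift one 40 mm along z to clear its peg.
- ledge: fixed narrow walnut ledge, 50 mm wide (x), 330 long (y), sloping 18 degrees, standing 22 mm proud of a 205 by 400 mm plywood apron of the same slope. Origin: centre of the ledge's upper face, 90 mm over the granite; x up the slope (away from the robot), y along the ledge, z normal to the face. No lips: gauges stay by friction, both ends overhanging. Keeper hinges and seats at y=+-182.
- keeper (a joint): angle of the keeper bar: 0 = fully shut on its seats (end stop), 1.7 to 2.1 rad = standing open behind the ledge. Stiff friction hinge (0.22 N m, 2 to 4 N at the bar); stays where it is left.
- keeper_bar (a point): middle of the keeper bar: round steel, dia. 12, 388 mm long, along the ledge's y, on two arms at its ends, 100 mm from the hinge. Shut, it lies at x=0, z=32 mm in the ledge's frame, 10 mm clear over gauges lying flat. Can be pinched anywhere along it.
- keeper_hinge (a point): middle of the keeper's hinge line, at x=+100, y=0, z=32 mm in the ledge's frame; axis along the ledge's y. At joint value q the bar lies at x = 100 - 100 cos q, z = 32 + 100 sin q mm in the ledge's frame.
- cylinder: bystander: glass display cylinder on a nickel base, dia. 92, 160 mm high, stands upright on the granite beyond the stands; origin at the centre of its underside, z up.
Things that resemble listed ones, but are neither listed nor needed, are in the scene too. What is shaped like the gauge2 but green is not meant. Leave any purple look-alike of the gauge3 alone.

How it is judged:
At the end, for the whole second after the job is handed in: Every gauge present lies still and flat (within 0.1 rad) on the ledge, its balance point within 18 mm of the ledge's middle line and within 150 mm of its middle lengthwise, handle within 15 degrees of the slope direction; the keeper bar is shut to within 0.05 rad; the glass cylinder stands upright (x of gauge0 in the frame of ledge between -0.018 and 0.018 m and y of gauge0 in the frame of ledge between -0.15 and 0.15 m and z of gauge0 in the frame of ledge between 0.003 and 0.013 m and angle between the z axis of each of gauge0, gauge1, gauge2, gauge3 and the z axis of ledge, either way round below 0.1 rad and angle between the x axis of each of gauge0, gauge1, gauge2, gauge3 and the x axis of ledge, either way round below 0.26 rad and linear speed of each of gauge0, gauge1, gauge2, gauge3 below 0.01 m/s and x of gauge1 in the frame of ledge between -0.018 and 0.018 m and y of gauge1 in the frame of ledge between -0.15 and 0.15 m and z of gauge1 in the frame of ledge between 0.003 and 0.013 m and x of gauge2 in the frame of ledge between -0.018 and 0.018 m and y of gauge2 in the frame of ledge between -0.15 and 0.15 m and z of gauge2 in the frame of ledge between 0.003 and 0.013 m and x of gauge3 in the frame of ledge between -0.018 and 0.018 m and y of gauge3 in the frame of ledge between -0.15 and 0.15 m and z of gauge3 in the frame of ledge between 0.003 and 0.013 m and value of joint keeper below 0.05 rad and angle between cylinder's own z axis and vertical below 0.2 rad); the robot touches nothing.
It fails at once if the glass display cylinder is tipped over (angle between cylinder's own z axis and vertical above 0.4 rad).
Of gauge0, gauge1, gauge2 only 2 to 3 are there at a start; the rules pass over those that are not, and their reading is None.
At some moment in a run one of gauge3 may be knocked a few centimetres aside while the robot is not near it.
Once in a run the grip may slacken for a moment while it holds something.
It also fails if it takes over 210 s, if anything falls off the work surface, if the arm or the gripper's body presses on something with over 40 N, if the wrist force passes 120 N, or if a joint passes its speed limit or range.

## Working session

There is one attempt and no reset: what is moved stays moved. The work goes in short steps, Python scripts to look and compute and a tool call to move; the robot and the scene stay as the last step left them, time stands still between calls to the robot, and variables do not carry over. Pictures are saved under pics/ and viewed, at most 14 in all, crops included, and the job is handed in when it is done.

Besides the shell and the picture viewer there is one more tool, called after "Call:" by a JSON object that holds its "api" and its "payload", one argument or row to a line. servo_tool: Moves the arm, as the interface text tells. Scaled input: -1 to 1 covers 250 mm each way for a shift and 90 degrees each way for a turn. Its arguments: {"type":"object","properties":{"commands":{"type":"array"},"claw":{"type":"number"},"squeeze":{"type":"number"}},"required":["commands"]}

```bash
ls; mkdir -p pics; python3 - <<'E'
from bench import r
import cv2,numpy as np
o=r.get_obs();print({k:np.round(v,3).tolist() for k,v in o.items()}, r.tcp_to_tips)
for n in("scene","top"):
    im,d=r.grab_frame(n);cv2.imwrite(f"pics/{n}0.png",im[:,:,::-1]);np.save(f"{n}_d.npy",d);np.save(f"{n}_im.npy",im)
    m=r.camera_model(n);print(n,m)
    for t in("gauge0","gauge3","board","ledge","keeper_bar","cylinder"):
        print(t,[(np.round(x['uv']).tolist(),round(x['confidence'],2)) for x in r.mark_of(n,t)])
print(r.camera_model("wrist"))
E
```

```text
pics
{'clock': 0.0, 'joints': [-1.347, 0.478, 0.022, 1.556, -0.012, 1.109, -0.083], 'qvel': [0.002, -0.002, -0.001, -0.001, -0.002, 0.0, 0.001], 'tau': [-0.0, -59.648, 1.608, -28.119, 0.012, 0.009, 0.0], 'tcp_pos': [0.22, 0.638, 0.249], 'orientation': [-0.519, -3.098, 0.003], 'contact_force': [-0.118, -0.45, 0.127], 'moment': [0.069, 0.005, -0.009], 'gripper_force': 0.0, 'grip_width': 0.086} 0.019
scene {'fx': 388.96436816265344, 'fy': 388.96436816265344, 'cx': 279.70339928407543, 'cy': 210.51808410823693, 'extrinsics': array([[-0.72265069,  0.43019898, -0.541022  ,  1.03008747],
       [ 0.69112007,  0.436842  , -0.57577956,  0.58893288],
       [-0.01135865, -0.78999867, -0.61300333,  0.73818764],
       [ 0.        ,  0.        ,  0.        ,  1.        ]])}
gauge0 [([263.0, 202.0], 0.96), ([312.0, 283.0], 0.91), ([380.0, 253.0], 0.89), ([443.0, 254.0], 0.76), ([301.0, 237.0], 0.69), ([286.0, 262.0], 0.59), ([343.0, 306.0], 0.57)]
gauge3 [([263.0, 202.0], 0.96), ([312.0, 283.0], 0.91), ([380.0, 253.0], 0.89), ([443.0, 254.0], 0.76), ([301.0, 237.0], 0.69), ([286.0, 262.0], 0.59), 
[... 764 characters left out ...]
175.0], 0.72), ([166.0, 177.0], 0.68), ([278.0, 240.0], 0.66), ([348.0, 255.0], 0.66), ([168.0, 329.0], 0.56)]
board [([204.0, 175.0], 0.87)]
ledge [([369.0, 170.0], 0.56)]
keeper_bar [([377.0, 123.0], 0.93)]
cylinder [([288.0, 121.0], 0.64)]
{'fx': 325.63464299143897, 'fy': 325.63464299143897, 'cx': 272.7035633927832, 'cy': 206.41907570862767, 'hand_eye': array([[-1.85967085e-04, -9.63996999e-01, -2.65913054e-01,
         6.75961421e-02],
       [ 9.99998703e-01,  2.46063518e-04, -1.59138986e-03,
        -9.65551356e-04],
       [ 1.59952655e-03, -2.65913005e-01,  9.63995703e-01,
        -1.23128085e-01],
       [ 0.00000000e+00,  0.00000000e+00,  0.00000000e+00,
         1.00000000e+00]])}
```

View pics/top0.png

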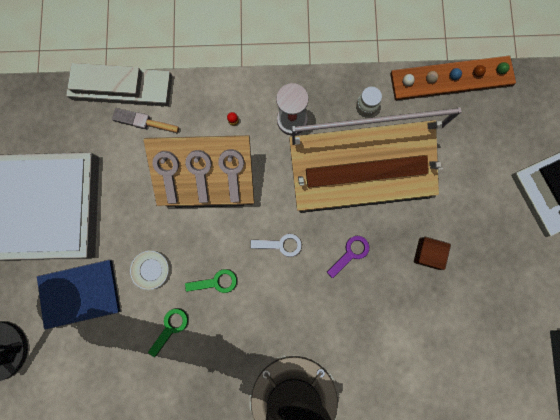

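View pics/scene0.png

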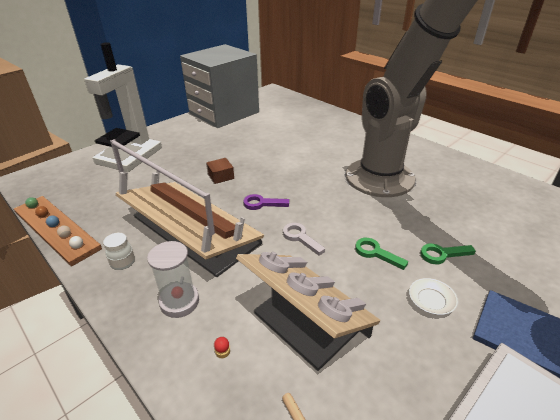

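Top view: steel gauges hang on all three pegs (rings at about (166,163), (199,163), (232,163)), and a steel one lies on the granite (ring (290,245), handle left). The purple one at (348,255) and the greens at (212,282) and (170,330) are the look-alikes. The keeper stands open behind the ledge (367,170), and the cylinder is at (290,105). Next I measure the poses.

```bash
cat > h.py <<'E'
import numpy as np,cv2
from bench import r
from scipy.spatial.transform import Rotation as R
from scipy.optimize import least_squares
def cloud(n,im=None,d=None):
    m=r.camera_model(n)
    if im is None:
        if n=="wrist":
            o=r.get_obs()
        im,d=r.grab_frame(n)
    if n=="wrist":
        T=np.eye(4);T[:3,:3]=R.from_rotvec(o['orientation']).as_matrix();T[:3,3]=o['tcp_pos'];E=T@m['hand_eye']
    else:E=m['extrinsics']
    v,u=np.mgrid[:d.shape[0],:d.shape[1]]
    P=np.stack([(u-m['cx'])/m['fx']*d,(v-m['cy'])/m['fy']*d,d],-1)
    W=P@E[:3,:3].T+E[:3,3]; W[d<=0]=np.nan
    return im,W,E
def frame(c,yaw,slope):  # x up the slope, z normal
    return np.array(c),(R.from_euler('z',yaw)*R.from_euler('y',-slope)).as_matrix()
E
python3 - <<'E'
from h import *
for n in("top","scene"):
    im,W,E=cloud(n,np.load(n+"_im.npy"),np.load(n+"_d.npy"))
    hsv=cv2.cvtColor(im,cv2.COLOR_RGB2HSV).astype(int)
    np.save(n+"_W.npy",W)
    S=((hsv[...,1]>70)&(hsv[...,0]>8)&(hsv[...,0]<28)&(hsv[...,2]>60))
    for nm,yr,sl,h in(("board",(0.05,0.5),35,.115),("apron",(-.5,0.0),18,None)):
        m=S&(W[...,1]>yr[0])&(W[...,1]<yr[1])&(W[...,0]>.4)&(W[...,0]<.85)&(W[...,2]>.025)&(W[...,2]<.25)
        P=W[m]
        # robust plane
        best=None;rng=np.random.default_rng(0)
        for _ in range(300):
            a=P[rng.choice(len(P),3,False)];nn=np.cross(a[1]-a[0],a[2]-a[0])
            if np.linalg.norm(nn)<1e-6:continue
            nn/=np.linalg.norm(nn);q=abs((P-a[0])@nn)<.003
            if best is None or q.sum()>best.sum():best=q
        Q=P[best];c=Q.mean(0);nn=np.linalg.svd(Q-c)[2][2];nn*=np.sign(nn[2])
        yaw=np.arctan2(-nn[1],-nn[0])
        _,F=frame(c,yaw,np.radians(sl));L=(Q-c)@F
        lo,hi=np.percentile(L,0.5,0),np.percentile(L,99.5,0)
        mid=c+F@np.array([(lo[0]+hi[0])/2,(lo[1]+hi[1])/2,0])
        print(n,nm,len(P),best.sum(),"slope",np.degrees(np.arccos(nn[2])).round(2),"yaw",np.degrees(yaw).round(2),"ext",(hi-lo).round(4),"mid",mid.round(4))
    # dark walnut by depth
E
```

```text
top board 4913 4345 slope 34.92 yaw -0.16 ext [0.1887 0.2679 0.006 ] mid [0.6148 0.2285 0.115 ]
top apron 10345 7190 slope 18.04 yaw 4.99 ext [0.2029 0.3959 0.0059] mid [ 0.6298 -0.215   0.073 ]
scene board 2838 2342 slope 34.7 yaw -0.19 ext [0.1874 0.266  0.006 ] mid [0.6173 0.2337 0.1154]
scene apron 4758 3022 slope 18.03 yaw 4.82 ext [0.2019 0.394  0.0058] mid [ 0.6329 -0.2086  0.0727]
```

```bash
cat >> h.py <<'E'
def gauge_fit(XY):  # XY: top-face points in plane coords; returns centre(balance), angle of +x (handle) dir
    hull=cv2.convexHull((XY*1e4).astype(np.float32))
    def sd(p):
        c,s=np.cos(p[2]),np.sin(p[2]);L=(XY-p[:2])@np.array([[c,-s],[s,c]])
        rr=np.hypot(L[:,0]+.034,L[:,1]);ring=np.maximum(rr-.033,.020-rr)
        q=np.stack([abs(L[:,0]-.039)-.039,abs(L[:,1])-.012],1);han=q.max(1)
        return np.minimum(ring,han)
    best=None
    c0=XY.mean(0)
    for a in np.arange(0,2*np.pi,np.pi/6):
        # penalise outside, and reward coverage through centroid
        f=lambda p:np.r_[np.maximum(sd(p),0)*np.ones(len(XY))]
        s=least_squares(f,[*(c0),a],loss='soft_l1',f_scale=.002,x_scale=[.01,.01,.2],diff_step=1e-4)
        if best is None or s.cost<best.cost:best=s
    return best.x,np.mean(sd(best.x)<.0015)
E
python3 - <<'E'
from h import *
from scipy.ndimage import label
for n in("top","scene"):
    W=np.load(n+"_W.npy");im=np.load(n+"_im.npy");hsv=cv2.cvtColor(im,cv2.COLOR_RGB2HSV).astype(int)
    # ledge
    c,F=frame([.63,-.212,.073],np.radians(4.9),np.radians(18));L=(W-c)@F
    m=(abs(L[...,2]-.022)<.004)&(abs(L[...,0])<.06)&(abs(L[...,1])<.17)
    lo,hi=np.percentile(L[m],1,0),np.percentile(L[m],99,0);md=(lo+hi)/2;md[2]=np.median(L[m][:,2])
    Q=L[m];k=np.polyfit(Q[:,1],Q[:,0],1)
    print(n,"ledge",m.sum(),(hi-lo).round(4),(c+F@md).round(4),"yawcorr deg",np.degrees(-k[0]).round(2))
    # keeper bar
    m=(L[...,2]>.06)&(L[...,2]<.2)&(abs(L[...,1])<.17)&(L[...,0]>.0)&(L[...,0]<.22)
    if m.sum():
        b=np.median(L[m],0)-md;print(" bar in ledge frame",m.sum(),b.round(4),"q",np.arctan2(b[2]-.032,.1-b[0]).round(3))
    # board gauges
    c,F=frame([.616,.231,.115],np.radians(-.17),np.radians(35));L=(W-c)@F
    m=(L[...,2]>.011)&(L[...,2]<.020)&(abs(L[...,0])<.12)&(abs(L[...,1])<.14)
    lab,k=label(m)
    for i in range(1,k+1):
        q=lab==i
        if q.sum()<80:continue
        x,fr=gauge_fit(L[q][:,:2]);print(n," boardgauge",q.sum(),x.round(4),np.degrees(x[2]).round(1),fr.round(2),"world",(c+F@[x[0],x[1],.008]).round(4))
    m=(abs(W[...,2]-.016)<.006)&(W[...,0]>.25)&(W[...,0]<.6)&(abs(W[...,1]-.02)<.2)&(hsv[...,1]<60)
    lab,k=label(m)
    for i in range(1,k+1):
        q=lab==i
        if q.sum()<80:continue
        x,fr=gauge_fit(W[q][:,:2]);v,u=np.nonzero(q);print(n," granite",q.sum(),u.mean().round(),v.mean().round(),x.round(4),np.degrees(x[2]).round(1),fr.round(2),np.ptp(W[q],0).round(3))
im=np.load("top_im.npy");cv2.imwrite("pics/crop.png",cv2.resize(im[130:300,140:380],None,fx=3.3,fy=3.3,interpolation=cv2.INTER_CUBIC)[:,:,::-1])
E
```

```text
top ledge 2163 [0.049  0.323  0.0074] [ 0.6113 -0.2165  0.09  ] yawcorr deg 0.06
 bar in ledge frame 781 [0.1283 0.0027 0.1327] q 1.845
top  boardgauge 564 [-0.0042 -0.0873  3.1357] 179.7 1.0 world [0.6077 0.1437 0.1192]
top  boardgauge 575 [-4.6000e-03 -2.3000e-03  3.1372e+00] 179.7 1.0 world [0.6076 0.2287 0.1189]
top  boardgauge 577 [-0.0044  0.0824  3.1394] 179.9 1.0 world [0.6081 0.3134 0.119 ]
top  granite 505 278.0 244.0 [0.4236 0.0312 1.5177] 87.0 1.0 [0.065 0.142 0.011]
scene ledge 874 [0.0496 0.3236 0.0045] [ 0.6131 -0.212   0.0893] yawcorr deg -0.02
 bar in ledge frame 477 [0.1316 0.0245 0.1311] q 1.88
scene  boardgauge 366 [-0.0044 -0.0836  3.1306] 179.4 0.97 world [0.6076 0.1474 0.119 ]
scene  boardgauge 415 [-4.7000e-03  1.5000e-03  3.1442e+00] 180.2 0.98 world [0.6075 0.2325 0.1188]
scene  boardgauge 485 [-0.0047  0.0862  3.139 ] 179.9 0.98 world [0.6078 0.3172 0.1189]
scene  granite 397 302.0 236.0 [0.4258 0.0356 1.5108] 86.6 0.99 [0.066 0.146 0.009]
scene  granite 110 248.0 246.0 [ 0.5758 -0.0395  3.0426] 174.3 1.0 [0.073 0.03  0.01 ]
```

View pics/crop.png

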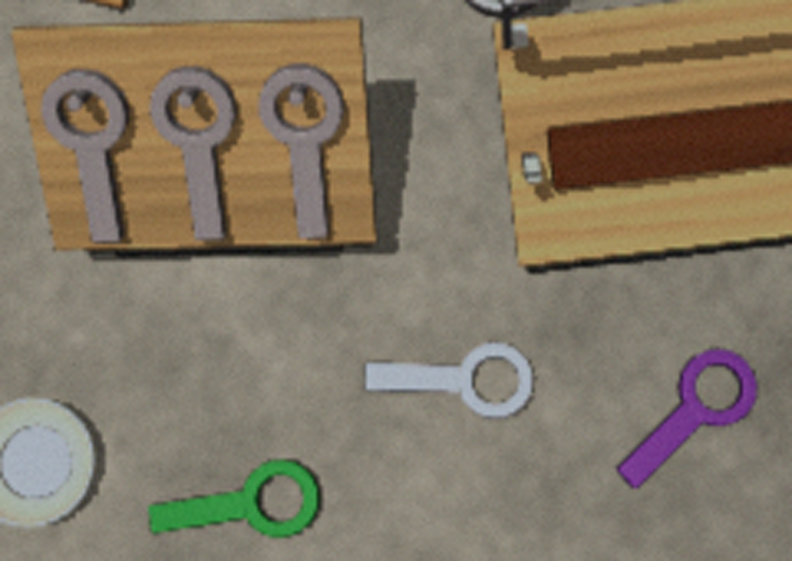

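```bash
cat >> h.py <<'E'
BO=frame([.616,.231,.115],np.radians(-.17),np.radians(35)); LE=frame([.6122,-.2143,.090],np.radians(4.9),np.radians(18))
GA=frame([0,0,0],0,0)
def tool(fr,p,dirdeg=180):  # tool at point p in frame, z=-frame z, tool x at angle dirdeg in the frame's xy
    c,F=fr;a=np.radians(dirdeg);x=F@[np.cos(a),np.sin(a),0];z=-F[:,2];return c+F@np.array(p),np.stack([x,np.cross(z,x),z],1)
def plan(*ts):
    o=r.get_obs();R0=R.from_rotvec(o['orientation']);p0=np.array(o['tcp_pos']);pp,pr=p0,R0
    print("t",round(o['clock'],2),"F",np.round(o['contact_force'],1),"w",round(o['grip_width'],4),"joints",np.round(o['joints'],2))
    for p,M in ts:
        M=R.from_matrix(M);s=R0.inv().apply(p-p0)/.25;t=(R0.inv()*M).as_rotvec()/(np.pi/2)
        n=max(np.linalg.norm(p-pp)/.05,np.degrees((pr.inv()*M).magnitude())/8.59)
        print([s.round(3).tolist(),t.round(3).tolist()],"rows>=%.1f"%n,"" if max(abs(s).max(),abs(t).max())<=1 else "OUT");pp,pr=p,M
E
python3 - <<'E'
from h import *
_,M=tool(BO,[0,0,0])
plan((np.array([.40,.48,.33]),M))
E
```

```text
t 0.7 F [-0.2 -0.4 -0.2] w 0.0854 joints [-1.35  0.48  0.02  1.56 -0.01  1.11 -0.08]
[[-0.887, -0.364, -0.319], [-0.064, -0.385, -0.203]] rows>=5.1
```

Call:
{"api": "servo_tool", "payload": {
  "commands": [
    [[-0.22, -0.09, -0.08], [-0.016, -0.096, -0.05]],
    [[-0.44, -0.18, -0.16], [-0.032, -0.19, -0.1]],
    [[-0.67, -0.27, -0.24], [-0.048, -0.29, -0.15]],
    [[-0.887, -0.364, -0.319], [-0.064, -0.385, -0.203]],
    [[-0.887, -0.364, -0.319], [-0.064, -0.385, -0.203]],
    [[-0.887, -0.364, -0.319], [-0.064, -0.385, -0.203]],
    [[-0.887, -0.364, -0.319], [-0.064, -0.385, -0.203]],
    [[-0.887, -0.364, -0.319], [-0.064, -0.385, -0.203]],
    [[-0.887, -0.364, -0.319], [-0.064, -0.385, -0.203]]
  ],
  "claw": 0,
  "squeeze": 80
}}

```text
clock: 1.6
tcp_pos: [0.399, 0.4813, 0.3298]
orientation: [0.001, 2.532, 0.0]
contact_force: [-0.0, 0.5, -0.4]
grip_width: 0.0849
gripper_force: 0.0
```

```bash
python3 - <<'E'
from h import *
# gauge at board frame (-.0045,.0843): grip at x=-.0245
y=.0843
plan(tool(BO,[-.0245,y,.12]),tool(BO,[-.0245,y,.06]),tool(BO,[-.0245,y,.022]))
E
```

```text
t 1.6 F [-0.   0.5 -0.4] w 0.0849 joints [-1.42  0.21  0.19  1.88  0.67  0.95 -0.04]
[[-0.123, -0.663, 0.722], [0.001, -0.001, 0.001]] rows>=4.9 
[[-0.123, -0.663, 0.962], [0.001, -0.001, 0.001]] rows>=1.2 
[[-0.123, -0.663, 1.114], [0.001, -0.001, 0.001]] rows>=0.8 OUT
```

Call:
{"api": "servo_tool", "payload": {
  "commands": [
    [[-0.03, -0.16, 0.18], [0, 0, 0]],
    [[-0.06, -0.33, 0.36], [0, 0, 0]],
    [[-0.09, -0.5, 0.54], [0, 0, 0]],
    [[-0.123, -0.663, 0.722], [0, 0, 0]],
    [[-0.123, -0.663, 0.722], [0, 0, 0]],
    [[-0.123, -0.663, 0.722], [0, 0, 0]],
    [[-0.123, -0.663, 0.722], [0, 0, 0]],
    [[-0.123, -0.663, 0.722], [0, 0, 0]]
  ]
}}

```text
clock: 2.4
tcp_pos: [0.5277, 0.3162, 0.2002]
orientation: [0.0, 2.531, 0.002]
contact_force: [0.0, -0.1, -0.2]
grip_width: 0.0856
gripper_force: 0.0
```

```bash
python3 - <<'E'
from h import *
from scipy.ndimage import label
im,W,E=cloud("wrist");cv2.imwrite("pics/w1.png",im[:,:,::-1])
c,F=BO;L=(W-c)@F
m=(L[...,2]>.010)&(L[...,2]<.021)&(abs(L[...,0])<.12)&(abs(L[...,1])<.14)
lab,k=label(m)
for i in range(1,k+1):
    q=lab==i
    if q.sum()<300:continue
    x,fr=gauge_fit(L[q][::7,:2]);print("gauge",q.sum(),x.round(4),np.degrees(x[2]).round(1),fr.round(2),np.median(L[q][:,2]).round(4))
y=.0843
plan(tool(BO,[-.0245,y,.06]),tool(BO,[-.0245,y,.022]))
E
```

```text
gauge 8067 [-0.0086 -0.0851  3.148 ] 180.4 0.97 0.0169
gauge 6462 [-6.1000e-03 -2.0000e-04  3.1397e+00] 179.9 1.0 0.0169
gauge 7023 [-0.0083  0.0842  3.1451] 180.2 0.98 0.0168
t 2.45 F [-0.3 -0.1 -0. ] w 0.0851 joints [-1.17  0.3   0.36  2.15  0.9   0.44 -0.05]
[[0.004, -0.005, 0.243], [0.002, 0.0, 0.001]] rows>=1.2 
[[0.004, -0.005, 0.395], [0.002, 0.0, 0.001]] rows>=0.8
```

View pics/w1.png

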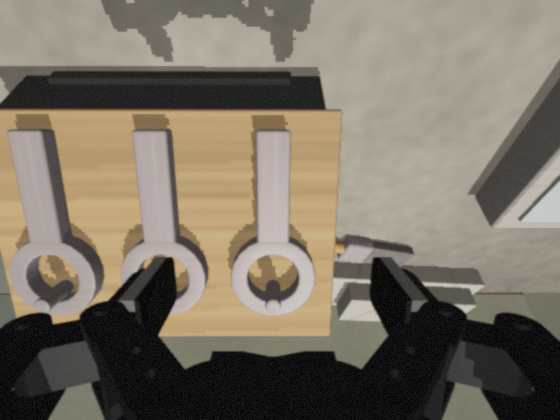

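The wrist view shows the left gauge (ring (273,278)) between the open fingers. Its y agrees with the other cameras to under 1 mm, so I go down and grip.

Call:
{"api": "servo_tool", "payload": {
  "commands": [
    [[0, -0.003, 0.12], [0, 0, 0]],
    [[0, -0.004, 0.24], [0, 0, 0]],
    [[0, -0.004, 0.3], [0, 0, 0]],
    [[0, -0.004, 0.35], [0, 0, 0]],
    [[0, -0.004, 0.393], [0, 0, 0]],
    [[0, -0.004, 0.393], [0, 0, 0]],
    [[0, -0.004, 0.393], [0, 0, 0]]
  ],
  "claw": 0
}}

```text
clock: 3.15
tcp_pos: [0.5843, 0.3132, 0.1196]
orientation: [0.003, 2.531, -0.0]
contact_force: [-0.1, 0.0, -0.3]
grip_width: 0.0857
gripper_force: 0.0
```

Call:
{"api": "servo_tool", "payload": {
  "commands": [
    [[0, 0, 0], [0, 0, 0]],
    [[0, 0, 0], [0, 0, 0]],
    [[0, 0, 0], [0, 0, 0]],
    [[0, 0, 0], [0, 0, 0]],
    [[0, 0, 0], [0, 0, 0]],
    [[0, 0, 0], [0, 0, 0]],
    [[0, 0, 0], [0, 0, 0]],
    [[0, 0, 0], [0, 0, 0]]
  ],
  "claw": 1,
  "squeeze": 80
}}

```text
clock: 3.95
tcp_pos: [0.584, 0.3138, 0.1199]
orientation: [0.001, 2.531, 0.001]
contact_force: [-7.3, -1.4, 8.2]
grip_width: 0.022
gripper_force: 78.6
```

```bash
python3 - <<'E'
from h import *
p,M=tool(BO,[-.0245,.0843,.10]);_,ML=tool(LE,[0,0,0])
plan((p,M),(np.array([.53,.25,.30]),M),(np.array([.53,.12,.30]),M))
E
```

```text
t 3.95 F [-7.3 -1.4  8.2] w 0.022 joints [-1.14  0.53  0.46  2.1   1.06  0.22 -0.22]
[[0.004, 0.007, -0.31], [0.001, -0.0, 0.001]] rows>=1.6 
[[-0.236, -0.254, -0.714], [0.001, -0.0, 0.001]] rows>=2.7 
[[-0.237, -0.774, -0.715], [0.001, -0.0, 0.001]] rows>=2.6
```

Call:
{"api": "servo_tool", "payload": {
  "commands": [
    [[0, 0, -0.08], [0, 0, 0]],
    [[0, 0, -0.16], [0, 0, 0]],
    [[0, 0, -0.24], [0, 0, 0]],
    [[0, 0, -0.32], [0, 0, 0]],
    [[-0.1, -0.08, -0.45], [0, 0, 0]],
    [[-0.17, -0.16, -0.58], [0, 0, 0]],
    [[-0.236, -0.254, -0.714], [0, 0, 0]],
    [[-0.236, -0.38, -0.714], [0, 0, 0]],
    [[-0.236, -0.51, -0.714], [0, 0, 0]],
    [[-0.236, -0.64, -0.714], [0, 0, 0]],
    [[-0.236, -0.774, -0.714], [0, 0, 0]],
    [[-0.236, -0.774, -0.714], [0, 0, 0]],
    [[-0.236, -0.774, -0.714], [0, 0, 0]],
    [[-0.236, -0.774, -0.714], [0, 0, 0]]
  ]
}}

```text
clock: 5.35
tcp_pos: [0.5296, 0.1202, 0.299]
orientation: [0.002, 2.532, -0.001]
contact_force: [-0.2, 0.9, -3.0]
grip_width: 0.0216
gripper_force: 80.2
```

```bash
python3 - <<'E'
from h import *
_,ML=tool(LE,[0,0,0])
plan((np.array([.53,-.12,.28]),ML))
E
```

```text
t 5.35 F [-0.2  0.9 -3. ] w 0.0216 joints [-0.91 -0.06  0.4   2.25  0.68  0.49  0.54]
[[0.041, -0.961, 0.064], [-0.025, 0.188, -0.05]] rows>=4.8
```

Call:
{"api": "servo_tool", "payload": {
  "commands": [
    [[0.008, -0.14, 0.01], [-0.004, 0.03, -0.007]],
    [[0.014, -0.28, 0.02], [-0.008, 0.06, -0.015]],
    [[0.02, -0.42, 0.03], [-0.012, 0.09, -0.02]],
    [[0.026, -0.56, 0.04], [-0.016, 0.12, -0.03]],
    [[0.032, -0.7, 0.05], [-0.02, 0.15, -0.04]],
    [[0.038, -0.84, 0.06], [-0.023, 0.17, -0.045]],
    [[0.041, -0.961, 0.064], [-0.025, 0.188, -0.05]],
    [[0.041, -0.961, 0.064], [-0.025, 0.188, -0.05]],
    [[0.041, -0.961, 0.064], [-0.025, 0.188, -0.05]],
    [[0.041, -0.961, 0.064], [-0.025, 0.188, -0.05]]
  ]
}}

```text
clock: 6.35
tcp_pos: [0.5302, -0.119, 0.2799]
orientation: [-0.124, 2.825, 0.02]
contact_force: [-0.2, 0.4, -3.2]
grip_width: 0.0216
gripper_force: 80.2
```

```bash
python3 - <<'E'
from h import *
im,W,E=cloud("wrist");cv2.imwrite("pics/w2.png",im[:,:,::-1])
plan(tool(LE,[-.020,-.117,.10]),tool(LE,[-.020,-.117,.05]),tool(LE,[-.020,-.117,.026]))
E
```

```text
t 6.4 F [ 0.7  0.1 -3.2] w 0.0217 joints [-0.7   0.1   0.93  2.09 -0.26  0.71  2.04]
[[0.037, -0.877, 0.412], [0.001, 0.0, 0.001]] rows>=4.8 
[[0.037, -0.877, 0.612], [0.001, 0.0, 0.001]] rows>=1.0 
[[0.037, -0.877, 0.708], [0.001, 0.0, 0.001]] rows>=0.5
```

View pics/w2.png

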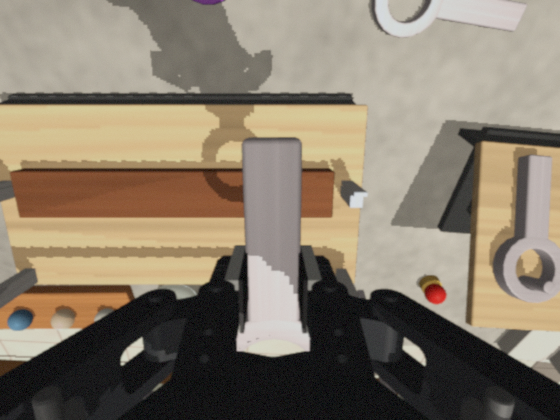

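```bash
cat >> h.py <<'E'
def held():  # gauge held: handle tip x, y mid, face z in the tool frame
    m=r.camera_model("wrist");im,d=r.grab_frame("wrist");v,u=np.mgrid[:d.shape[0],:d.shape[1]]
    P=np.stack([(u-m['cx'])/m['fx']*d,(v-m['cy'])/m['fy']*d,d],-1)@m['hand_eye'][:3,:3].T+m['hand_eye'][:3,3]
    q=P[(d>0)&(abs(P[...,1])<.025)&(P[...,0]>.022)&(P[...,0]<.09)&(abs(P[...,2])<.03)]
    if len(q)<50: print("nothing held");return
    f=np.polyfit(q[:,0],q[:,1],1);g=np.polyfit(q[:,0],q[:,2],1);t=np.percentile(q[:,0],99.5)
    print("tip x %.4f (balance x %.4f) ymid %.4f face z %.4f yaw %.1f pitch %.1f"%(t,t-.078,q[:,1].mean(),np.median(q[:,2]),np.degrees(f[0]),np.degrees(g[0])))
E
python3 -c "from h import *;held()"
```

```text
tip x 0.0599 (balance x -0.0181) ymid -0.0014 face z 0.0055 yaw -0.4 pitch 1.1
```

Call:
{"api": "servo_tool", "payload": {
  "commands": [
    [[0.008, -0.17, 0.02], [0, 0, 0]],
    [[0.016, -0.35, 0.04], [0, 0, 0]],
    [[0.024, -0.52, 0.1], [0, 0, 0]],
    [[0.03, -0.7, 0.2], [0, 0, 0]],
    [[0.037, -0.877, 0.3], [0, 0, 0]],
    [[0.037, -0.877, 0.41], [0, 0, 0]],
    [[0.037, -0.877, 0.41], [0, 0, 0]],
    [[0.037, -0.877, 0.41], [0, 0, 0]],
    [[0.037, -0.877, 0.41], [0, 0, 0]]
  ]
}}

```text
clock: 7.35
tcp_pos: [0.5725, -0.3363, 0.1812]
orientation: [-0.123, 2.823, 0.019]
contact_force: [0.1, -0.4, -3.0]
grip_width: 0.0217
gripper_force: 80.3
```

```bash
python3 - <<'E'
from h import *
plan(tool(LE,[-.020,-.117,.05]),tool(LE,[-.020,-.117,.026]),tool(LE,[-.020,-.117,.022]))
E
```

```text
t 7.35 F [ 0.1 -0.4 -3. ] w 0.0217 joints [-0.02  0.52  0.73  1.88 -0.83  0.77  2.84]
[[0.003, 0.005, 0.209], [0.0, 0.001, 0.001]] rows>=1.0 
[[0.003, 0.005, 0.305], [0.0, 0.001, 0.001]] rows>=0.5 
[[0.003, 0.005, 0.321], [0.0, 0.001, 0.001]] rows>=0.1
```

Call:
{"api": "servo_tool", "payload": {
  "commands": [
    [[0, 0, 0.07], [0, 0, 0]],
    [[0, 0, 0.14], [0, 0, 0]],
    [[0, 0, 0.21], [0, 0, 0]],
    [[0, 0, 0.21], [0, 0, 0]]
  ]
}}

```text
clock: 7.75
tcp_pos: [0.588, -0.3335, 0.1278]
orientation: [-0.123, 2.826, 0.023]
contact_force: [-0.9, 0.2, -3.5]
grip_width: 0.022
gripper_force: 80.2
```

```bash
python3 - <<'E'
from h import *
plan(tool(LE,[-.019,-.117,.026]),tool(LE,[-.019,-.117,.0215]))
E
```

```text
t 7.75 F [-0.9  0.2 -3.5] w 0.022 joints [ 0.04  0.6   0.64  1.88 -0.9   0.69  2.9 ]
[[-0.008, -0.002, 0.082], [0.002, -0.001, 0.001]] rows>=0.4 
[[-0.008, -0.002, 0.1], [0.002, -0.001, 0.001]] rows>=0.1
```

Call:
{"api": "servo_tool", "payload": {
  "commands": [
    [[-0.008, 0, 0.04], [0, 0, 0]],
    [[-0.008, 0, 0.075], [0, 0, 0]],
    [[-0.008, 0, 0.088], [0, 0, 0]],
    [[-0.008, 0, 0.096], [0, 0, 0]],
    [[-0.008, 0, 0.102], [0, 0, 0]],
    [[-0.008, 0, 0.102], [0, 0, 0]]
  ]
}}

```text
clock: 8.35
tcp_pos: [0.5975, -0.3353, 0.1065]
orientation: [-0.12, 2.824, 0.019]
contact_force: [0.9, -0.3, -3.8]
grip_width: 0.0218
gripper_force: 80.4
```

```bash
python3 - <<'E'
from h import *
plan(tool(LE,[-.019,-.117,.0215]))
E
```

```text
t 8.35 F [ 0.9 -0.3 -3.8] w 0.0218 joints [ 0.07  0.63  0.59  1.87 -0.92  0.66  2.91]
[[0.001, 0.009, 0.008], [-0.0, 0.001, -0.0]] rows>=0.1
```

Call:
{"api": "servo_tool", "payload": {
  "commands": [
    [[0, 0, 0.006], [0, 0, 0]],
    [[0, 0, 0.012], [0, 0, 0]],
    [[0, 0, 0.012], [0, 0, 0]]
  ]
}}

```text
clock: 8.65
tcp_pos: [0.5981, -0.3355, 0.105]
orientation: [-0.119, 2.823, 0.02]
contact_force: [-7.4, 1.9, 8.8]
grip_width: 0.0219
gripper_force: 82.0
```

Contact. I release it partly and then retreat along the tool axis.

Call:
{"api": "servo_tool", "payload": {
  "commands": [
    [[0, 0, -0.004], [0, 0, 0]],
    [[0, 0, -0.004], [0, 0, 0]],
    [[0, 0, -0.004], [0, 0, 0]],
    [[0, 0, -0.004], [0, 0, 0]],
    [[0, 0, -0.004], [0, 0, 0]],
    [[0, 0, -0.004], [0, 0, 0]]
  ],
  "claw": 0.45
}}

```text
clock: 9.25
tcp_pos: [0.5982, -0.3351, 0.1044]
orientation: [-0.12, 2.824, 0.019]
contact_force: [0.7, -0.2, 0.1]
grip_width: 0.047
gripper_force: 0.0
```

Call:
{"api": "servo_tool", "payload": {
  "commands": [
    [[0, 0, -0.05], [0, 0, 0]],
    [[0, 0, -0.12], [0, 0, 0]],
    [[0, 0, -0.24], [0, 0, 0]],
    [[0, 0, -0.36], [0, 0, 0]],
    [[0, 0, -0.48], [0, 0, 0]],
    [[0, 0, -0.48], [0, 0, 0]],
    [[0, 0, -0.48], [0, 0, 0]]
  ]
}}

```text
clock: 9.95
tcp_pos: [0.5611, -0.3387, 0.2205]
orientation: [-0.119, 2.822, 0.018]
contact_force: [0.0, -0.2, -0.7]
grip_width: 0.0471
gripper_force: 0.0
```

```bash
cat >> h.py <<'E'
def onledge(n="wrist"):
    from scipy.ndimage import label
    im,W,E=cloud(n);c,F=LE;L=(W-c)@F
    m=(L[...,2]>.010)&(L[...,2]<.021)&(abs(L[...,0])<.12)&(abs(L[...,1])<.172)
    lab,k=label(m)
    for i in range(1,k+1):
        q=lab==i
        if q.sum()<(300 if n!="top" else 120):continue
        X=L[q];x,fr=gauge_fit(X[::max(1,len(X)//900),:2]);g=np.linalg.lstsq(np.c_[X[:,:2],np.ones(len(X))],X[:,2],rcond=None)[0]
        print(n,"on ledge",q.sum(),x[:2].round(4),"dir",np.degrees(x[2]).round(1),fr.round(2),"z",np.median(X[:,2]).round(4),"tilt",g[:2].round(3))
    return im
E
python3 - <<'E'
from h import *
onledge();onledge("top")
_,M=tool(LE,[0,0,0])
plan((np.array([.52,-.12,.30]),M))
E
```

```text
wrist on ledge 5950 [-0.0011 -0.1208] dir 181.0 1.0 z 0.0158 tilt [-0.003  0.001]
top on ledge 533 [ 0.0002 -0.1205] dir 179.3 1.0 z 0.0163 tilt [-0.002  0.003]
t 10.05 F [ 0.9  0.3 -1.2] w 0.0471 joints [-0.03  0.46  0.74  1.87 -0.73  0.81  2.77]
[[-0.016, 0.882, -0.337], [0.001, 0.0, -0.0]] rows>=4.7
```

Call:
{"api": "servo_tool", "payload": {
  "commands": [
    [[0, 0.1, -0.1], [0, 0, 0]],
    [[0, 0.28, -0.2], [0, 0, 0]],
    [[-0.01, 0.46, -0.3], [0, 0, 0]],
    [[-0.016, 0.64, -0.337], [0, 0, 0]],
    [[-0.016, 0.8, -0.337], [0, 0, 0]],
    [[-0.016, 0.9, -0.337], [0, 0, 0]],
    [[-0.016, 0.95, -0.337], [0, 0, 0]],
    [[-0.016, 0.95, -0.337], [0, 0, 0]],
    [[-0.016, 0.95, -0.337], [0, 0, 0]]
  ],
  "claw": 0
}}

```text
clock: 10.95
tcp_pos: [0.5186, -0.1038, 0.2996]
orientation: [-0.12, 2.825, 0.019]
contact_force: [0.4, -0.7, 1.0]
grip_width: 0.0855
gripper_force: 0.0
```

```bash
python3 - <<'E'
from h import *
_,M=tool(BO,[0,0,0])
plan((np.array([.52,.13,.29]),M))
E
```

```text
t 10.95 F [ 0.4 -0.7  1. ] w 0.0855 joints [-0.73  0.01  0.88  2.09 -0.11  0.74  1.87]
[[-0.069, 0.931, 0.063], [0.025, -0.189, 0.05]] rows>=4.7
```

Call:
{"api": "servo_tool", "payload": {
  "commands": [
    [[-0.01, 0.16, 0.01], [0.004, -0.03, 0.008]],
    [[-0.02, 0.32, 0.02], [0.008, -0.065, 0.016]],
    [[-0.03, 0.48, 0.03], [0.012, -0.1, 0.025]],
    [[-0.05, 0.64, 0.04], [0.016, -0.13, 0.034]],
    [[-0.06, 0.8, 0.05], [0.02, -0.16, 0.042]],
    [[-0.069, 0.931, 0.063], [0.025, -0.189, 0.05]],
    [[-0.069, 0.931, 0.063], [0.025, -0.189, 0.05]],
    [[-0.069, 0.931, 0.063], [0.025, -0.189, 0.05]],
    [[-0.069, 0.931, 0.063], [0.025, -0.189, 0.05]]
  ]
}}

```text
clock: 11.85
tcp_pos: [0.5206, 0.1283, 0.2898]
orientation: [0.006, 2.531, -0.004]
contact_force: [-0.0, 0.3, 0.2]
grip_width: 0.085
gripper_force: 0.0
```

```bash
python3 - <<'E'
from h import *
y=-.0003
plan(tool(BO,[-.0255,y,.12]),tool(BO,[-.0255,y,.06]),tool(BO,[-.0255,y,.024]))
E
```

```text
t 11.85 F [-0.   0.3  0.2] w 0.085 joints [-0.85 -0.05  0.32  2.26  0.72  0.49  0.46]
[[0.192, 0.411, 0.31], [-0.001, -0.0, -0.001]] rows>=2.7 
[[0.192, 0.412, 0.55], [-0.001, -0.0, -0.001]] rows>=1.2 
[[0.192, 0.412, 0.694], [-0.001, -0.0, -0.001]] rows>=0.7
```

Call:
{"api": "servo_tool", "payload": {
  "commands": [
    [[0.06, 0.14, 0.1], [0, 0, 0]],
    [[0.13, 0.28, 0.2], [0, 0, 0]],
    [[0.192, 0.412, 0.31], [0, 0, 0]],
    [[0.192, 0.412, 0.31], [0, 0, 0]],
    [[0.192, 0.412, 0.4], [0, 0, 0]],
    [[0.192, 0.412, 0.5], [0, 0, 0]],
    [[0.192, 0.412, 0.58], [0, 0, 0]],
    [[0.192, 0.412, 0.64], [0, 0, 0]],
    [[0.192, 0.412, 0.694], [0, 0, 0]],
    [[0.192, 0.412, 0.694], [0, 0, 0]],
    [[0.192, 0.412, 0.694], [0, 0, 0]]
  ]
}}

```text
clock: 12.95
tcp_pos: [0.5817, 0.2311, 0.1216]
orientation: [0.006, 2.529, -0.003]
contact_force: [-0.4, -0.2, 0.8]
grip_width: 0.0857
gripper_force: 0.0
```

```bash
python3 - <<'E'
from h import *
y=-.0003
plan(tool(BO,[-.0255,y,.024]))
E
```

```text
t 12.95 F [-0.4 -0.2  0.8] w 0.0857 joints [-0.95  0.45  0.35  2.21  1.49  0.21 -0.53]
[[0.005, -0.001, 0.004], [-0.001, 0.001, -0.001]] rows>=0.0
```

Call:
{"api": "servo_tool", "payload": {
  "commands": [
    [[0, 0, 0], [0, 0, 0]],
    [[0, 0, 0], [0, 0, 0]],
    [[0, 0, 0], [0, 0, 0]],
    [[0, 0, 0], [0, 0, 0]],
    [[0, 0, 0], [0, 0, 0]],
    [[0, 0, 0], [0, 0, 0]],
    [[0, 0, 0], [0, 0, 0]]
  ],
  "claw": 1
}}

```text
clock: 13.65
tcp_pos: [0.5806, 0.2329, 0.1214]
orientation: [0.005, 2.529, -0.0]
contact_force: [-7.2, -0.6, 10.0]
grip_width: 0.0218
gripper_force: 78.2
```

Call:
{"api": "servo_tool", "payload": {
  "commands": [
    [[0, 0, -0.06], [0, 0, 0]],
    [[0, 0, -0.13], [0, 0, 0]],
    [[0, 0, -0.2], [0, 0, 0]],
    [[0, 0, -0.27], [0, 0, 0]],
    [[-0.05, 0, -0.36], [0, 0, 0]],
    [[-0.12, -0.02, -0.48], [0, 0, 0]],
    [[-0.17, -0.08, -0.6], [0, 0, 0]],
    [[-0.22, -0.18, -0.7], [0, 0, 0]],
    [[-0.22, -0.32, -0.7], [0, 0, 0]],
    [[-0.22, -0.46, -0.7], [0, 0, 0]],
    [[-0.22, -0.6, -0.7], [0, 0, 0]],
    [[-0.22, -0.74, -0.7], [0, 0, 0]],
    [[-0.22, -0.84, -0.7], [0, 0, 0]],
    [[-0.22, -0.84, -0.7], [0, 0, 0]],
    [[-0.22, -0.84, -0.7], [0, 0, 0]]
  ]
}}

```text
clock: 15.15
tcp_pos: [0.524, 0.0227, 0.2949]
orientation: [0.005, 2.531, -0.001]
contact_force: [0.2, 0.8, -3.4]
grip_width: 0.0216
gripper_force: 79.9
```

```bash
python3 - <<'E'
from h import *
held()
_,ML=tool(LE,[0,0,0])
plan((np.array([.53,-.19,.29]),ML))
E
```

```text
tip x 0.0580 (balance x -0.0200) ymid -0.0007 face z 0.0085 yaw 0.5 pitch 1.4
t 15.2 F [ 0.8  0.6 -4. ] w 0.0215 joints [-0.72 -0.11  0.45  2.3   0.53  0.4   0.87]
[[-0.008, -0.855, 0.031], [-0.025, 0.189, -0.05]] rows>=4.3
```

Call:
{"api": "servo_tool", "payload": {
  "commands": [
    [[0, -0.14, 0], [-0.004, 0.03, -0.008]],
    [[0, -0.28, 0.01], [-0.008, 0.06, -0.016]],
    [[0, -0.42, 0.015], [-0.012, 0.09, -0.024]],
    [[0, -0.56, 0.02], [-0.016, 0.12, -0.032]],
    [[-0.005, -0.7, 0.025], [-0.02, 0.155, -0.04]],
    [[-0.008, -0.855, 0.031], [-0.025, 0.189, -0.05]],
    [[-0.008, -0.855, 0.031], [-0.025, 0.189, -0.05]],
    [[-0.008, -0.855, 0.031], [-0.025, 0.189, -0.05]],
    [[-0.008, -0.855, 0.031], [-0.025, 0.189, -0.05]]
  ]
}}

```text
clock: 16.1
tcp_pos: [0.5305, -0.1903, 0.2897]
orientation: [-0.12, 2.826, 0.018]
contact_force: [-0.6, 0.4, -3.2]
grip_width: 0.0217
gripper_force: 80.0
```

```bash
python3 - <<'E'
from h import *
plan(tool(LE,[-.020,-.039,.10]),tool(LE,[-.020,-.039,.04]),tool(LE,[-.020,-.039,.026]))
E
```

```text
t 16.1 F [-0.6  0.4 -3.2] w 0.0217 joints [-0.62  0.18  1.06  2.03 -0.43  0.79  2.33]
[[0.024, -0.279, 0.458], [-0.001, -0.001, -0.0]] rows>=2.7 
[[0.024, -0.279, 0.698], [-0.001, -0.001, -0.0]] rows>=1.2 
[[0.024, -0.279, 0.754], [-0.001, -0.001, -0.0]] rows>=0.3
```

Call:
{"api": "servo_tool", "payload": {
  "commands": [
    [[0.01, -0.14, 0.12], [0, 0, 0]],
    [[0.02, -0.279, 0.24], [0, 0, 0]],
    [[0.024, -0.279, 0.36], [0, 0, 0]],
    [[0.024, -0.279, 0.46], [0, 0, 0]],
    [[0.024, -0.279, 0.55], [0, 0, 0]],
    [[0.024, -0.279, 0.63], [0, 0, 0]],
    [[0.024, -0.279, 0.7], [0, 0, 0]],
    [[0.024, -0.279, 0.73], [0, 0, 0]],
    [[0.024, -0.279, 0.75], [0, 0, 0]],
    [[0.024, -0.279, 0.75], [0, 0, 0]]
  ]
}}

```text
clock: 17.1
tcp_pos: [0.5887, -0.2545, 0.1101]
orientation: [-0.122, 2.825, 0.02]
contact_force: [0.5, 0.6, -3.5]
grip_width: 0.0215
gripper_force: 79.9
```

Call:
{"api": "servo_tool", "payload": {
  "commands": [
    [[0, 0, 0.005], [0, 0, 0]],
    [[0, 0, 0.01], [0, 0, 0]],
    [[0, 0, 0.01], [0, 0, 0]]
  ]
}}

```text
clock: 17.4
tcp_pos: [0.5894, -0.2557, 0.1083]
orientation: [-0.12, 2.824, 0.019]
contact_force: [0.8, 0.4, -3.3]
grip_width: 0.0218
gripper_force: 79.9
```

```bash
python3 - <<'E'
from h import *
plan(tool(LE,[-.020,-.039,.0235]))
E
```

```text
t 17.4 F [ 0.8  0.4 -3.3] w 0.0218 joints [-0.12  0.58  0.66  1.99 -0.99  0.6   2.88]
[[0.003, 0.001, 0.008], [-0.0, 0.001, -0.0]] rows>=0.0
```

Call:
{"api": "servo_tool", "payload": {
  "commands": [
    [[0, 0, 0.005], [0, 0, 0]],
    [[0, 0, 0.01], [0, 0, 0]],
    [[0, 0, 0.01], [0, 0, 0]]
  ]
}}

```text
clock: 17.7
tcp_pos: [0.5895, -0.2558, 0.1076]
orientation: [-0.119, 2.823, 0.022]
contact_force: [-12.4, 4.9, 19.9]
grip_width: 0.0216
gripper_force: 82.9
```

Call:
{"api": "servo_tool", "payload": {
  "commands": [
    [[0, 0, -0.005], [0, 0, 0]],
    [[0, 0, -0.005], [0, 0, 0]]
  ]
}}

```text
clock: 17.9
tcp_pos: [0.5896, -0.2558, 0.1077]
orientation: [-0.119, 2.823, 0.02]
contact_force: [-5.6, 2.5, 8.4]
grip_width: 0.0214
gripper_force: 81.6
```

Call:
{"api": "servo_tool", "payload": {
  "commands": [
    [[0, 0, 0], [0, 0, 0]],
    [[0, 0, 0], [0, 0, 0]],
    [[0, 0, 0], [0, 0, 0]],
    [[0, 0, 0], [0, 0, 0]],
    [[0, 0, 0], [0, 0, 0]],
    [[0, 0, -0.05], [0, 0, 0]],
    [[0, 0, -0.12], [0, 0, 0]],
    [[0, 0, -0.24], [0, 0, 0]],
    [[0, 0, -0.36], [0, 0, 0]],
    [[0, 0, -0.48], [0, 0, 0]],
    [[0, 0, -0.6], [0, 0, 0]],
    [[0, 0, -0.6], [0, 0, 0]],
    [[0, 0, -0.6], [0, 0, 0]]
  ],
  "claw": 0.45
}}

```text
clock: 19.2
tcp_pos: [0.5433, -0.2595, 0.2503]
orientation: [-0.12, 2.822, 0.02]
contact_force: [0.1, 0.5, -1.2]
grip_width: 0.0468
gripper_force: 0.0
```

```bash
python3 - <<'E'
from h import *
onledge("top")
_,M=tool(BO,[0,0,0])
plan((np.array([.52,-.03,.30]),M))
E
```

```text
top on ledge 398 [ 0.0004 -0.1203] dir 179.6 1.0 z 0.0161 tilt [-0.005 -0.008]
top on ledge 483 [ 0.0014 -0.0414] dir 179.1 1.0 z 0.016 tilt [ 0.002 -0.006]
t 19.25 F [-0.1 -0.7 -0.9] w 0.0471 joints [-0.33  0.34  0.93  1.98 -0.66  0.8   2.63]
[[-0.049, 0.921, -0.197], [0.026, -0.188, 0.05]] rows>=4.7
```

Both lie flat and centred. Now the third board gauge (board y about -0.0852).

Call:
{"api": "servo_tool", "payload": {
  "commands": [
    [[-0.01, 0.15, -0.08], [0.004, -0.03, 0.008]],
    [[-0.02, 0.3, -0.16], [0.008, -0.06, 0.016]],
    [[-0.03, 0.45, -0.197], [0.012, -0.09, 0.024]],
    [[-0.04, 0.6, -0.197], [0.016, -0.12, 0.032]],
    [[-0.049, 0.76, -0.197], [0.02, -0.155, 0.04]],
    [[-0.049, 0.921, -0.197], [0.026, -0.188, 0.05]],
    [[-0.049, 0.921, -0.197], [0.026, -0.188, 0.05]],
    [[-0.049, 0.921, -0.197], [0.026, -0.188, 0.05]],
    [[-0.049, 0.921, -0.197], [0.026, -0.188, 0.05]]
  ],
  "claw": 0
}}

```text
clock: 20.15
tcp_pos: [0.5192, -0.0277, 0.2988]
orientation: [-0.003, 2.533, -0.003]
contact_force: [0.1, -0.0, -0.6]
grip_width: 0.0854
gripper_force: 0.0
```

```bash
python3 - <<'E'
from h import *
y=-.0852
plan(tool(BO,[-.0255,y,.12]),tool(BO,[-.0255,y,.06]),tool(BO,[-.0255,y,.024]))
E
```

```text
t 20.15 F [ 0.1 -0.  -0.6] w 0.0854 joints [-0.65 -0.14  0.51  2.3   0.39  0.38  1.13]
[[0.205, 0.696, 0.343], [0.0, -0.001, 0.003]] rows>=4.0 
[[0.204, 0.696, 0.583], [0.0, -0.001, 0.003]] rows>=1.2 
[[0.204, 0.696, 0.727], [0.0, -0.001, 0.003]] rows>=0.7
```

Call:
{"api": "servo_tool", "payload": {
  "commands": [
    [[0.03, 0.15, 0.05], [0, 0, 0]],
    [[0.07, 0.3, 0.1], [0, 0, 0]],
    [[0.11, 0.45, 0.16], [0, 0, 0]],
    [[0.16, 0.6, 0.24], [0, 0, 0]],
    [[0.205, 0.696, 0.34], [0, 0, 0]],
    [[0.205, 0.696, 0.34], [0, 0, 0]],
    [[0.205, 0.696, 0.34], [0, 0, 0]],
    [[0.205, 0.696, 0.43], [0, 0, 0]],
    [[0.205, 0.696, 0.52], [0, 0, 0]],
    [[0.205, 0.696, 0.61], [0, 0, 0]],
    [[0.205, 0.696, 0.67], [0, 0, 0]],
    [[0.205, 0.696, 0.727], [0, 0, 0]],
    [[0.205, 0.696, 0.727], [0, 0, 0]],
    [[0.205, 0.696, 0.727], [0, 0, 0]]
  ]
}}

```text
clock: 21.55
tcp_pos: [0.5832, 0.1415, 0.1219]
orientation: [0.006, 2.531, -0.005]
contact_force: [-0.6, -0.2, 0.8]
grip_width: 0.0856
gripper_force: 0.0
```

```bash
python3 - <<'E'
from h import *
y=-.0852
plan(tool(BO,[-.0255,y,.024]))
E
```

```text
t 21.55 F [-0.6 -0.2  0.8] w 0.0856 joints [-0.62  0.39  0.16  2.27  1.84  0.23 -0.71]
[[0.011, 0.017, 0.001], [-0.002, -0.0, -0.001]] rows>=0.1
```

Call:
{"api": "servo_tool", "payload": {
  "commands": [
    [[0.008, 0.017, 0], [0, 0, 0]],
    [[0.008, 0.017, 0], [0, 0, 0]],
    [[0.008, 0.017, 0], [0, 0, 0]]
  ]
}}

```text
clock: 21.85
tcp_pos: [0.5812, 0.1479, 0.1208]
orientation: [0.003, 2.531, -0.002]
contact_force: [-0.9, 0.4, 0.4]
grip_width: 0.0852
gripper_force: 0.0
```

Call:
{"api": "servo_tool", "payload": {
  "commands": [
    [[0, 0, 0], [0, 0, 0]],
    [[0, 0, 0], [0, 0, 0]],
    [[0, 0, 0], [0, 0, 0]],
    [[0, 0, 0], [0, 0, 0]],
    [[0, 0, 0], [0, 0, 0]],
    [[0, 0, 0], [0, 0, 0]],
    [[0, 0, 0], [0, 0, 0]]
  ],
  "claw": 1
}}

```text
clock: 22.55
tcp_pos: [0.5811, 0.1473, 0.1205]
orientation: [0.004, 2.531, -0.003]
contact_force: [-4.8, -0.7, 6.0]
grip_width: 0.0217
gripper_force: 78.6
```

Call:
{"api": "servo_tool", "payload": {
  "commands": [
    [[0, 0, -0.06], [0, 0, 0]],
    [[0, 0, -0.13], [0, 0, 0]],
    [[0, 0, -0.2], [0, 0, 0]],
    [[0, 0, -0.27], [0, 0, 0]],
    [[-0.05, 0, -0.36], [0, 0, 0]],
    [[-0.12, -0.02, -0.48], [0, 0, 0]],
    [[-0.17, -0.08, -0.6], [0, 0, 0]],
    [[-0.22, -0.18, -0.7], [0, 0, 0]],
    [[-0.22, -0.32, -0.7], [0, 0, 0]],
    [[-0.22, -0.46, -0.7], [0, 0, 0]],
    [[-0.22, -0.6, -0.7], [0, 0, 0]],
    [[-0.22, -0.7, -0.7], [0, 0, 0]],
    [[-0.22, -0.7, -0.7], [0, 0, 0]],
    [[-0.22, -0.7, -0.7], [0, 0, 0]],
    [[-0.22, -0.7, -0.7], [0, 0, 0]]
  ]
}}

```text
clock: 24.05
tcp_pos: [0.5252, -0.0262, 0.295]
orientation: [0.002, 2.532, -0.003]
contact_force: [-1.0, 1.0, -1.7]
grip_width: 0.0217
gripper_force: 79.6
```

```bash
python3 - <<'E'
from h import *
held()
_,ML=tool(LE,[0,0,0])
plan((np.array([.53,-.18,.28]),ML))
E
```

```text
tip x 0.0581 (balance x -0.0199) ymid -0.0009 face z 0.0075 yaw 0.2 pitch 1.4
t 24.1 F [-0.4  0.5 -2. ] w 0.0215 joints [-0.61 -0.11  0.48  2.3   0.36  0.36  1.15]
[[0.019, -0.616, 0.062], [-0.026, 0.188, -0.049]] rows>=3.1
```

Call:
{"api": "servo_tool", "payload": {
  "commands": [
    [[0, -0.1, 0.01], [-0.004, 0.03, -0.008]],
    [[0, -0.2, 0.02], [-0.008, 0.06, -0.016]],
    [[0.005, -0.3, 0.03], [-0.012, 0.09, -0.024]],
    [[0.01, -0.4, 0.04], [-0.016, 0.12, -0.032]],
    [[0.015, -0.5, 0.05], [-0.02, 0.155, -0.04]],
    [[0.019, -0.616, 0.062], [-0.026, 0.188, -0.049]],
    [[0.019, -0.616, 0.062], [-0.026, 0.188, -0.049]],
    [[0.019, -0.616, 0.062], [-0.026, 0.188, -0.049]],
    [[0.019, -0.616, 0.062], [-0.026, 0.188, -0.049]]
  ]
}}

```text
clock: 25.0
tcp_pos: [0.5299, -0.1796, 0.2797]
orientation: [-0.12, 2.825, 0.021]
contact_force: [-0.3, -0.3, -2.9]
grip_width: 0.0221
gripper_force: 79.7
```

```bash
python3 - <<'E'
from h import *
plan(tool(LE,[-.020,.039,.10]),tool(LE,[-.020,.039,.04]),tool(LE,[-.020,.039,.0245]))
E
```

```text
t 25.0 F [-0.3 -0.3 -2.9] w 0.0221 joints [-0.56  0.16  0.95  2.05 -0.4   0.75  2.28]
[[0.014, -0.011, 0.419], [0.001, 0.0, -0.0]] rows>=2.1 
[[0.014, -0.011, 0.659], [0.001, 0.0, -0.0]] rows>=1.2 
[[0.014, -0.011, 0.721], [0.001, 0.0, -0.0]] rows>=0.3
```

Call:
{"api": "servo_tool", "payload": {
  "commands": [
    [[0.014, -0.011, 0.12], [0, 0, 0]],
    [[0.014, -0.011, 0.24], [0, 0, 0]],
    [[0.014, -0.011, 0.36], [0, 0, 0]],
    [[0.014, -0.011, 0.46], [0, 0, 0]],
    [[0.014, -0.011, 0.55], [0, 0, 0]],
    [[0.014, -0.011, 0.62], [0, 0, 0]],
    [[0.014, -0.011, 0.67], [0, 0, 0]],
    [[0.014, -0.011, 0.7], [0, 0, 0]],
    [[0.014, -0.011, 0.721], [0, 0, 0]],
    [[0.014, -0.011, 0.721], [0, 0, 0]]
  ]
}}

```text
clock: 26.0
tcp_pos: [0.5826, -0.1786, 0.1077]
orientation: [-0.119, 2.824, 0.021]
contact_force: [0.2, -1.0, -2.9]
grip_width: 0.0218
gripper_force: 79.7
```

Call:
{"api": "servo_tool", "payload": {
  "commands": [
    [[0, 0, 0.004], [0, 0, 0]],
    [[0, 0, 0.008], [0, 0, 0]],
    [[0, 0, 0.008], [0, 0, 0]]
  ]
}}

```text
clock: 26.3
tcp_pos: [0.5834, -0.1794, 0.1066]
orientation: [-0.118, 2.823, 0.02]
contact_force: [-2.6, 1.6, 3.3]
grip_width: 0.0218
gripper_force: 80.3
```

```bash
python3 - <<'E'
from h import *
plan(tool(LE,[-.020,.039,.0225]))
E
```

```text
t 26.3 F [-2.6  1.6  3.3] w 0.0218 joints [-0.22  0.51  0.59  2.08 -0.93  0.49  2.73]
[[0.003, 0.007, 0.005], [0.0, 0.001, -0.002]] rows>=0.0
```

Light contact; I release and retreat.

Call:
{"api": "servo_tool", "payload": {
  "commands": [
    [[0, 0, 0], [0, 0, 0]],
    [[0, 0, 0], [0, 0, 0]],
    [[0, 0, 0], [0, 0, 0]],
    [[0, 0, 0], [0, 0, 0]],
    [[0, 0, 0], [0, 0, 0]],
    [[0, 0, -0.05], [0, 0, 0]],
    [[0, 0, -0.12], [0, 0, 0]],
    [[0, 0, -0.24], [0, 0, 0]],
    [[0, 0, -0.36], [0, 0, 0]],
    [[0, 0, -0.48], [0, 0, 0]],
    [[0, 0, -0.6], [0, 0, 0]],
    [[0, 0, -0.6], [0, 0, 0]],
    [[0, 0, -0.6], [0, 0, 0]]
  ],
  "claw": 0.45
}}

```text
clock: 27.6
tcp_pos: [0.5369, -0.1832, 0.2493]
orientation: [-0.118, 2.823, 0.021]
contact_force: [-0.2, 0.7, 0.5]
grip_width: 0.0471
gripper_force: 0.0
```

```bash
cat >> h.py <<'E'
def granite(n):
    from scipy.ndimage import label
    im,W,E=cloud(n);hsv=cv2.cvtColor(im,cv2.COLOR_RGB2HSV).astype(int)
    m=(abs(W[...,2]-.016)<.006)&(W[...,0]>.25)&(W[...,0]<.62)&(abs(W[...,1]-.02)<.2)&(hsv[...,1]<60)
    lab,k=label(m)
    for i in range(1,k+1):
        q=lab==i
        if q.sum()<200:continue
        x,fr=gauge_fit(W[q][::max(1,q.sum()//900),:2]);v,u=np.nonzero(q);print(n," granite",q.sum(),u.mean().round(),v.mean().round(),x.round(4),np.degrees(x[2]).round(1),fr.round(2),np.ptp(W[q],0).round(3))
    return im
E
python3 - <<'E'
from h import *
onledge("top");im=granite("top");granite("scene");cv2.imwrite("pics/top2.png",im[:,:,::-1])
plan()
E
```

```text
top on ledge 367 [ 0.0006 -0.121 ] dir 180.5 1.0 z 0.0162 tilt [ 0.003 -0.003]
top on ledge 377 [ 0.0011 -0.0407] dir 178.0 1.0 z 0.0162 tilt [ 0.004 -0.006]
top on ledge 424 [0.0003 0.0351] dir 180.0 1.0 z 0.016 tilt [-0.005 -0.002]
top  granite 506 278.0 244.0 [0.4236 0.0311 1.5142] 86.8 1.0 [0.065 0.142 0.012]
scene  granite 396 303.0 236.0 [0.4254 0.0352 1.5082] 86.4 0.99 [0.065 0.144 0.008]
t 27.75 F [ 0.4 -0.1  0.2] w 0.0469 joints [-0.51  0.24  0.93  2.07 -0.53  0.71  2.4 ]
```

View pics/top2.png

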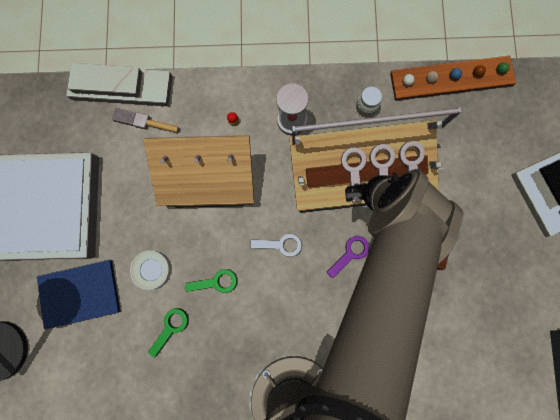

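```bash
python3 - <<'E'
from h import *
g=[.4245+.02*np.cos(np.radians(86.6)),.033+.02*np.sin(np.radians(86.6))]
plan(tool(GA,[.45,.02,.25],-93.4))
E
```

```text
t 27.75 F [ 0.4 -0.1  0.2] w 0.0469 joints [-0.51  0.24  0.93  2.07 -0.53  0.71  2.4 ]
[[0.26, 0.838, -0.094], [-0.142, 0.165, -0.901]] rows>=9.7
```

Call:
{"api": "servo_tool", "payload": {
  "commands": [
    [[0.02, 0.05, -0.12], [-0.01, 0.01, -0.06]],
    [[0.05, 0.15, -0.15], [-0.03, 0.03, -0.14]],
    [[0.08, 0.25, -0.15], [-0.04, 0.05, -0.22]],
    [[0.11, 0.35, -0.15], [-0.05, 0.06, -0.3]],
    [[0.13, 0.45, -0.14], [-0.06, 0.07, -0.38]],
    [[0.16, 0.55, -0.13], [-0.075, 0.085, -0.46]],
    [[0.19, 0.65, -0.12], [-0.09, 0.1, -0.54]],
    [[0.22, 0.72, -0.11], [-0.1, 0.115, -0.62]],
    [[0.25, 0.8, -0.094], [-0.115, 0.13, -0.71]],
    [[0.26, 0.838, -0.094], [-0.13, 0.148, -0.8]],
    [[0.26, 0.838, -0.094], [-0.142, 0.165, -0.901]],
    [[0.26, 0.838, -0.094], [-0.142, 0.165, -0.901]],
    [[0.26, 0.838, -0.094], [-0.142, 0.165, -0.901]],
    [[0.26, 0.838, -0.094], [-0.142, 0.165, -0.901]],
    [[0.26, 0.838, -0.094], [-0.142, 0.165, -0.901]]
  ],
  "claw": 0
}}

```text
clock: 29.25
tcp_pos: [0.4503, 0.019, 0.2505]
orientation: [-2.152, 2.289, -0.001]
contact_force: [-0.7, 0.3, 0.3]
grip_width: 0.0853
gripper_force: 0.0
```

```bash
python3 - <<'E'
from h import *
im=granite("wrist")
granite("top")
g=[.4257,.053]
plan(tool(GA,[*g,.12],-93.4),tool(GA,[*g,.05],-93.4),tool(GA,[*g,.024],-93.4))
E
```

```text
wrist  granite 766 194.0 67.0 [ 0.5343 -0.106   1.9568] 112.1 0.99 [0.015 0.132 0.011]
wrist  granite 3152 297.0 187.0 [0.4236 0.0329 1.5132] 86.7 1.0 [0.065 0.144 0.008]
wrist  granite 426 207.0 305.0 [0.5498 0.1748 1.9847] 113.7 1.0 [0.006 0.1   0.012]
t 29.35 F [ 0.5 -0.3 -0.1] w 0.0852 joints [-0.57  0.1   0.42  2.09 -0.05  0.96  2.96]
[[-0.128, 0.107, 0.523], [-0.001, -0.0, -0.001]] rows>=2.7 
[[-0.128, 0.108, 0.803], [-0.001, -0.0, -0.001]] rows>=1.4 
[[-0.128, 0.108, 0.907], [-0.001, -0.0, -0.001]] rows>=0.5
```

Call:
{"api": "servo_tool", "payload": {
  "commands": [
    [[0, 0, 0], [0, 0, 0.09]],
    [[0, 0, 0], [0, 0, 0.18]],
    [[0, 0, 0], [0, 0, 0.27]],
    [[0, 0, 0], [0, 0, 0.36]],
    [[0, 0, 0], [0, 0, 0.45]],
    [[0, 0, 0], [0, 0, 0.54]],
    [[0, 0, 0], [0, 0, 0.63]],
    [[0, 0, 0], [0, 0, 0.72]],
    [[0, 0, 0], [0, 0, 0.81]],
    [[0, 0, 0], [0, 0, 0.9]],
    [[0, 0, 0], [0, 0, 1]],
    [[0, 0, 0], [0, 0, 1]],
    [[0, 0, 0], [0, 0, 1]],
    [[0, 0, 0], [0, 0, 1]]
  ]
}}

```text
clock: 30.75
tcp_pos: [0.4505, 0.0197, 0.2509]
orientation: [0.089, 3.139, 0.0]
contact_force: [-0.4, -0.7, -0.1]
grip_width: 0.0852
gripper_force: 0.0
```

```bash
python3 - <<'E'
from h import *
g=[.425,.053]
plan(tool(GA,[.45,.04,.25],88),tool(GA,[*g,.12],86.6))
E
```

```text
t 30.75 F [-0.4 -0.7 -0.1] w 0.0852 joints [-0.68  0.1   0.54  2.1  -0.06  0.96  1.41]
[[0.007, 0.081, 0.003], [0.001, 0.001, 0.986]] rows>=10.3 
[[0.11, 0.127, 0.523], [0.001, 0.001, 1.002]] rows>=2.7 OUT
```

Call:
{"api": "servo_tool", "payload": {
  "commands": [
    [[0, 0, 0], [0, 0, 0.09]],
    [[0, 0, 0], [0, 0, 0.18]],
    [[0, 0, 0], [0, 0, 0.27]],
    [[0, 0, 0], [0, 0, 0.36]],
    [[0, 0, 0], [0, 0, 0.45]],
    [[0.05, 0.05, 0.05], [0, 0, 0.54]],
    [[0.1, 0.1, 0.15], [0, 0, 0.63]],
    [[0.11, 0.127, 0.25], [0, 0, 0.72]],
    [[0.11, 0.127, 0.35], [0, 0, 0.81]],
    [[0.11, 0.127, 0.45], [0, 0, 0.9]],
    [[0.11, 0.127, 0.523], [0, 0, 1]],
    [[0.11, 0.127, 0.523], [0, 0, 1]],
    [[0.11, 0.127, 0.523], [0, 0, 1]],
    [[0.11, 0.127, 0.523], [0, 0, 1]]
  ]
}}

```text
clock: 32.15
tcp_pos: [0.4259, 0.0531, 0.121]
orientation: [2.282, 2.157, 0.004]
contact_force: [0.2, -0.8, 0.5]
grip_width: 0.0854
gripper_force: 0.0
```

```bash
python3 - <<'E'
from h import *
im=granite("wrist")
g=[.425,.053]
plan(tool(GA,[*g,.05],86.6),tool(GA,[*g,.024],86.6))
E
```

```text
wrist  granite 1705 443.0 54.0 [0.5429 0.1685 4.5296] 259.5 1.0 [0.007 0.079 0.012]
wrist  granite 7040 271.0 227.0 [0.4232 0.0337 1.5148] 86.8 1.0 [0.065 0.144 0.008]
wrist  granite 1301 488.0 301.0 [ 0.6058 -0.0347  3.2762] 187.7 1.0 [0.066 0.023 0.004]
t 32.2 F [ 0.6  0.3 -0.3] w 0.0854 joints [-0.8   0.31  0.63  2.27 -0.31  0.64 -0.  ]
[[-0.001, -0.004, 0.284], [0.002, -0.001, 0.002]] rows>=1.4 
[[-0.001, -0.005, 0.388], [0.002, -0.001, 0.002]] rows>=0.5
```

Call:
{"api": "servo_tool", "payload": {
  "commands": [
    [[0, -0.004, 0.1], [0, 0, 0]],
    [[0, -0.006, 0.2], [0, 0, 0]],
    [[0, -0.006, 0.28], [0, 0, 0]],
    [[0, -0.006, 0.34], [0, 0, 0]],
    [[0, -0.006, 0.388], [0, 0, 0]],
    [[0, -0.006, 0.388], [0, 0, 0]],
    [[0, -0.006, 0.388], [0, 0, 0]]
  ]
}}

```text
clock: 32.9
tcp_pos: [0.4243, 0.0531, 0.0238]
orientation: [2.285, 2.154, 0.003]
contact_force: [0.4, -0.6, -0.1]
grip_width: 0.0853
gripper_force: 0.0
```

Call:
{"api": "servo_tool", "payload": {
  "commands": [
    [[0, 0, 0], [0, 0, 0]],
    [[0, 0, 0], [0, 0, 0]],
    [[0, 0, 0], [0, 0, 0]],
    [[0, 0, 0], [0, 0, 0]],
    [[0, 0, 0], [0, 0, 0]],
    [[0, 0, 0], [0, 0, 0]],
    [[0, 0, 0], [0, 0, 0]]
  ],
  "claw": 1
}}

```text
clock: 33.6
tcp_pos: [0.4241, 0.0532, 0.0237]
orientation: [2.286, 2.154, 0.003]
contact_force: [-2.2, -0.0, 11.1]
grip_width: 0.0217
gripper_force: 78.5
```

Call:
{"api": "servo_tool", "payload": {
  "commands": [
    [[0, 0, -0.1], [0, 0, 0]],
    [[0, 0, -0.2], [0, 0, 0]],
    [[0, 0, -0.35], [0, 0, 0]],
    [[0, 0, -0.5], [0, 0, 0]],
    [[0, 0, -0.65], [0, 0, 0]],
    [[0, 0, -0.8], [0, 0, 0]],
    [[0, 0, -0.95], [0, 0, 0]],
    [[0, 0, -0.95], [0, 0, 0]],
    [[0, 0, -0.95], [0, 0, 0]]
  ]
}}

```text
clock: 34.5
tcp_pos: [0.423, 0.0533, 0.2604]
orientation: [-2.286, -2.155, -0.003]
contact_force: [0.8, 0.1, -4.0]
grip_width: 0.0217
gripper_force: 80.2
```

```bash
python3 - <<'E'
from h import *
held()
plan(tool(GA,[.50,-.05,.28],170))
E
```

```text
tip x 0.0579 (balance x -0.0201) ymid -0.0010 face z 0.0081 yaw -0.3 pitch 1.1
t 34.55 F [-0.4  0.7 -4.6] w 0.0213 joints [-1.01  0.02  0.77  2.14 -0.02  0.98 -0.29]
[[-0.393, 0.334, -0.082], [-0.0, -0.0, -0.927]] rows>=9.7
```

Call:
{"api": "servo_tool", "payload": {
  "commands": [
    [[-0.04, 0.03, -0.04], [0, 0, -0.09]],
    [[-0.08, 0.06, -0.08], [0, 0, -0.18]],
    [[-0.12, 0.1, -0.082], [0, 0, -0.27]],
    [[-0.16, 0.13, -0.082], [0, 0, -0.36]],
    [[-0.2, 0.16, -0.082], [0, 0, -0.45]],
    [[-0.24, 0.2, -0.082], [0, 0, -0.54]],
    [[-0.28, 0.23, -0.082], [0, 0, -0.63]],
    [[-0.32, 0.26, -0.082], [0, 0, -0.72]],
    [[-0.36, 0.3, -0.082], [0, 0, -0.81]],
    [[-0.393, 0.334, -0.082], [0, 0, -0.87]],
    [[-0.393, 0.334, -0.082], [0, 0, -0.927]],
    [[-0.393, 0.334, -0.082], [0, 0, -0.927]],
    [[-0.393, 0.334, -0.082], [0, 0, -0.927]]
  ]
}}

```text
clock: 35.85
tcp_pos: [0.4999, -0.05, 0.2795]
orientation: [-0.277, -3.127, 0.002]
contact_force: [0.7, 0.1, -3.9]
grip_width: 0.0214
gripper_force: 80.1
```

```bash
python3 - <<'E'
from h import *
y=.119
plan(tool(LE,[-.020,y,.13]),tool(LE,[-.020,y,.05]),tool(LE,[-.020,y,.026]))
E
```

```text
t 35.85 F [ 0.7  0.1 -3.9] w 0.0214 joints [-0.69  0.19  0.77  1.96 -0.15  1.05  1.54]
[[-0.206, -0.169, 0.288], [-0.027, -0.2, -0.166]] rows>=2.7 
[[-0.302, -0.143, 0.592], [-0.027, -0.2, -0.166]] rows>=1.6 
[[-0.331, -0.135, 0.683], [-0.027, -0.2, -0.166]] rows>=0.5
```

Call:
{"api": "servo_tool", "payload": {
  "commands": [
    [[-0.05, -0.05, 0.05], [-0.007, -0.05, -0.04]],
    [[-0.1, -0.1, 0.12], [-0.014, -0.1, -0.08]],
    [[-0.16, -0.14, 0.2], [-0.02, -0.15, -0.125]],
    [[-0.206, -0.169, 0.288], [-0.027, -0.2, -0.166]],
    [[-0.206, -0.169, 0.288], [-0.027, -0.2, -0.166]],
    [[-0.206, -0.169, 0.288], [-0.027, -0.2, -0.166]],
    [[-0.206, -0.169, 0.288], [-0.027, -0.2, -0.166]],
    [[-0.24, -0.16, 0.39], [-0.027, -0.2, -0.166]],
    [[-0.27, -0.15, 0.49], [-0.027, -0.2, -0.166]],
    [[-0.302, -0.143, 0.592], [-0.027, -0.2, -0.166]],
    [[-0.318, -0.139, 0.64], [-0.027, -0.2, -0.166]],
    [[-0.331, -0.135, 0.683], [-0.027, -0.2, -0.166]],
    [[-0.331, -0.135, 0.683], [-0.027, -0.2, -0.166]]
  ]
}}

```text
clock: 37.15
tcp_pos: [0.5775, -0.0964, 0.1101]
orientation: [-0.127, 2.823, 0.022]
contact_force: [0.6, 0.5, -3.5]
grip_width: 0.0218
gripper_force: 80.1
```

```bash
python3 - <<'E'
from h import *
y=.119
plan(tool(LE,[-.020,y,.024]),tool(LE,[-.020,y,.0225]))
E
```

```text
t 37.15 F [ 0.6  0.5 -3.5] w 0.0218 joints [-0.25  0.43  0.42  2.13 -0.69  0.37  2.39]
[[0.011, -0.006, 0.011], [0.002, 0.001, 0.002]] rows>=0.1 
[[0.011, -0.006, 0.017], [0.002, 0.001, 0.002]] rows>=0.0
```

Call:
{"api": "servo_tool", "payload": {
  "commands": [
    [[0.011, -0.006, 0.006], [0, 0, 0]],
    [[0.011, -0.006, 0.011], [0, 0, 0]],
    [[0.011, -0.006, 0.016], [0, 0, 0]],
    [[0.011, -0.006, 0.016], [0, 0, 0]]
  ]
}}

```text
clock: 37.55
tcp_pos: [0.5757, -0.0993, 0.1067]
orientation: [-0.125, 2.821, 0.022]
contact_force: [-3.5, 0.8, 3.1]
grip_width: 0.0215
gripper_force: 80.9
```

Call:
{"api": "servo_tool", "payload": {
  "commands": [
    [[0, 0, 0], [0, 0, 0]],
    [[0, 0, 0], [0, 0, 0]],
    [[0, 0, 0], [0, 0, 0]],
    [[0, 0, 0], [0, 0, 0]],
    [[0, 0, 0], [0, 0, 0]],
    [[0, 0, -0.05], [0, 0, 0]],
    [[0, 0, -0.12], [0, 0, 0]],
    [[0, 0, -0.24], [0, 0, 0]],
    [[0, 0, -0.36], [0, 0, 0]],
    [[0, 0, -0.48], [0, 0, 0]],
    [[0, 0, -0.6], [0, 0, 0]],
    [[0, 0, -0.7], [0, 0, 0]],
    [[0, 0, -0.7], [0, 0, 0]],
    [[0, 0, -0.7], [0, 0, 0]]
  ],
  "claw": 0.45
}}

```text
clock: 38.95
tcp_pos: [0.5213, -0.1037, 0.2723]
orientation: [-0.126, 2.821, 0.023]
contact_force: [0.0, -0.3, -0.4]
grip_width: 0.0473
gripper_force: 0.0
```

```bash
python3 - <<'E'
from h import *
onledge("top")
for n in("top","scene"):
    im,W,E=cloud(n);c,F=LE;L=(W-c)@F
    m=(L[...,2]>.08)&(L[...,2]<.16)&(abs(L[...,1])<.17)&(L[...,0]>.09)&(L[...,0]<.18)
    Q=L[m]
    for a in(-.15,-.075,0,.075):
        k=Q[(Q[:,1]>a)&(Q[:,1]<a+.075)]
        if len(k)>10:print(n,a,len(k),np.median(k,0).round(4),np.percentile(k,98,0).round(4))
# candidate pinch pose: tool x along ledge +-y
for d in(90,-90):plan(tool(LE,[.06,0.02,.25],d))
E
```

```text
top on ledge 604 [ 0.0004 -0.1209] dir 180.1 1.0 z 0.016 tilt [-0.    -0.002]
top on ledge 565 [ 0.0014 -0.0415] dir 179.4 1.0 z 0.0162 tilt [ 0.001 -0.005]
top on ledge 421 [0.0002 0.0352] dir 179.7 1.0 z 0.0161 tilt [-0.001  0.001]
top on ledge 428 [-0.0019  0.116 ] dir 181.0 1.0 z 0.016 tilt [-0.001 -0.001]
top -0.15 171 [ 0.1273 -0.1124  0.133 ] [ 0.1332 -0.0774  0.1366]
top -0.075 172 [ 0.1274 -0.0373  0.1331] [ 0.1332 -0.0016  0.1367]
top 0 171 [0.1272 0.0377 0.1328] [0.133  0.0736 0.1362]
top 0.075 172 [0.1271 0.1122 0.1331] [0.1329 0.1488 0.1368]
scene -0.15 86 [ 0.1329 -0.1108  0.1302] [ 0.1353 -0.0775  0.1336]
scene -0.075 97 [ 0.1327 -0.0354  0.1301] [ 0.1352 -0.0009  0.1335]
scene 0 110 [0.1324 0.04   0.1302] [0.1355 0.074  0.1335]
scene 0.075 125 [0.1323 0.1128 0.1301] [0.1348 0.1483 0.1334]
t 39.1 F [ 0.3 -0.5 -0.4] w 0.0467 joints [-0.59  0.07  0.76  2.12 -0.2   0.68  1.95]
[[-0.326, -0.392, -0.211], [0.001, -0.0, 1.002]] rows>=10.5 OUT
t 39.1 F [ 0.3 -0.5 -0.4] w 0.0467 joints [-0.59  0.07  0.76  2.12 -0.2   0.68  1.95]
[[-0.326, -0.392, -0.211], [0.0, 0.001, -0.998]] rows>=10.5
```

All four lie flat and centred (|x| under 2 mm, spacing about 78 mm). The bar is at about x=0.128, z=0.129 in the ledge frame, so q≈1.86. Next I pinch the bar between gauges, at ledge y≈-0.003, and follow its arc.

Call:
{"api": "servo_tool", "payload": {
  "commands": [
    [[-0.03, -0.03, -0.1], [0, 0, 0.09]],
    [[-0.06, -0.06, -0.2], [0, 0, 0.18]],
    [[-0.1, -0.1, -0.22], [0, 0, 0.27]],
    [[-0.14, -0.16, -0.22], [0, 0, 0.36]],
    [[-0.18, -0.22, -0.22], [0, 0, 0.45]],
    [[-0.22, -0.28, -0.22], [0, 0, 0.54]],
    [[-0.26, -0.34, -0.22], [0, 0, 0.63]],
    [[-0.3, -0.4, -0.22], [0, 0, 0.72]],
    [[-0.326, -0.46, -0.22], [0, 0, 0.81]],
    [[-0.326, -0.48, -0.22], [0, 0, 0.9]],
    [[-0.326, -0.484, -0.22], [0, 0, 1]],
    [[-0.326, -0.484, -0.22], [0, 0, 1]],
    [[-0.326, -0.484, -0.22], [0, 0, 1]],
    [[-0.326, -0.484, -0.22], [0, 0, 1]]
  ],
  "claw": 0
}}

```text
clock: 40.5
tcp_pos: [0.592, -0.219, 0.3492]
orientation: [1.96, 2.149, 0.343]
contact_force: [-0.3, -0.1, -0.8]
grip_width: 0.0854
gripper_force: 0.0
```

```bash
python3 - <<'E'
from h import *
im,W,E=cloud("wrist");cv2.imwrite("pics/w5.png",im[:,:,::-1])
c,F=LE;L=(W-c)@F
m=(L[...,2]>.10)&(L[...,2]<.16)&(abs(L[...,1])<.17)&(L[...,0]>.09)&(L[...,0]<.18)
print(m.sum(),np.median(L[m],0).round(4),np.percentile(L[m],[3,97],0).round(4))
y=-.003
plan(tool(LE,[.129,y,.21],90),tool(LE,[.129,y,.138],90))
E
```

```text
5793 [0.1253 0.0268 0.1329] [[ 0.1209 -0.1347  0.1284]
 [ 0.1317  0.1329  0.1347]]
t 40.55 F [-0.   0.3 -0.1] w 0.0854 joints [-0.49  0.28  1.01  1.81 -0.49  0.96  0.8 ]
[[-0.002, 0.273, 0.173], [0.002, -0.001, 0.003]] rows>=1.6 
[[-0.002, 0.272, 0.461], [0.002, -0.001, 0.003]] rows>=1.4
```

View pics/w5.png

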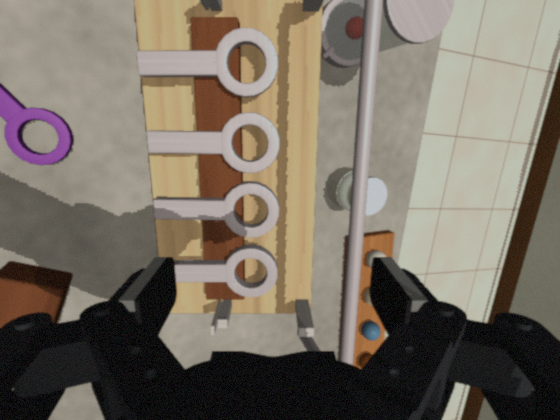

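The wrist view shows all four gauges laid across the ledge (rings at (247,62), (250,142), (250,208), (250,272)) and the bar running from (372,0) to (348,350). I go down around it.

Call:
{"api": "servo_tool", "payload": {
  "commands": [
    [[0, 0.13, 0], [0, 0, 0]],
    [[0, 0.266, 0.08], [0, 0, 0]],
    [[0, 0.266, 0.173], [0, 0, 0]],
    [[0, 0.266, 0.173], [0, 0, 0]],
    [[0, 0.266, 0.24], [0, 0, 0]],
    [[0, 0.266, 0.31], [0, 0, 0]],
    [[0, 0.266, 0.38], [0, 0, 0]],
    [[0, 0.266, 0.43], [0, 0, 0]],
    [[0, 0.266, 0.461], [0, 0, 0]],
    [[0, 0.266, 0.461], [0, 0, 0]]
  ]
}}

```text
clock: 41.55
tcp_pos: [0.6905, -0.2101, 0.2595]
orientation: [1.964, 2.147, 0.343]
contact_force: [0.1, 0.5, 0.8]
grip_width: 0.0855
gripper_force: 0.0
```

Call:
{"api": "servo_tool", "payload": {
  "commands": [
    [[0, 0, 0], [0, 0, 0]],
    [[0, 0, 0], [0, 0, 0]],
    [[0, 0, 0], [0, 0, 0]],
    [[0, 0, 0], [0, 0, 0]],
    [[0, 0, 0], [0, 0, 0]],
    [[0, 0, 0], [0, 0, 0]],
    [[0, 0, 0], [0, 0, 0]],
    [[0, 0, 0], [0, 0, 0]]
  ],
  "claw": 1,
  "squeeze": 40
}}

```text
clock: 42.35
tcp_pos: [0.6909, -0.2106, 0.2614]
orientation: [1.963, 2.145, 0.345]
contact_force: [-2.1, 1.1, 4.0]
grip_width: 0.0101
gripper_force: 39.1
```

```bash
python3 - <<'E'
from h import *
o=r.get_obs();c,F=LE;p=F.T@(o['tcp_pos']-c);print("tcp in ledge",p.round(4))
q0=np.arctan2(.097,-(p[0]-.1));print(q0)
dz=p[2]-(.032+.1*np.sin(q0))
plan(*[tool(LE,[.1-.1*np.cos(q),p[1],.032+.1*np.sin(q)+dz],90) for q in np.linspace(q0,.5,11)])
E
```

```text
tcp in ledge [ 0.1278 -0.003   0.1387]
1.8501698443108234
t 42.35 F [-2.1  1.1  4. ] w 0.0101 joints [-0.34  0.53  0.85  1.7  -0.72  0.89  0.89]
[[0.0, -0.001, -0.0], [0.002, -0.001, 0.002]] rows>=0.0 
[[0.0, -0.054, -0.012], [0.002, -0.001, 0.002]] rows>=0.3 
[[0.0, -0.108, -0.016], [0.002, -0.001, 0.002]] rows>=0.3 
[[0.0, -0.161, -0.013], [0.002, -0.001, 0.002]] rows>=0.3 
[[0.001, -0.214, -0.003], [0.002, -0.001, 0.002]] rows>=0.3 
[[0.001, -0.266, 0.014], [0.002, -0.001, 0.002]] rows>=0.3 
[[0.001, -0.314, 0.038], [0.002, -0.001, 0.002]] rows>=0.3 
[[0.001, -0.359, 0.069], [0.002, -0.001, 0.002]] rows>=0.3 
[[0.001, -0.399, 0.105], [0.002, -0.001, 0.002]] rows>=0.3 
[[0.001, -0.434, 0.146], [0.002, -0.001, 0.002]] rows>=0.3 
[[0.001, -0.463, 0.191], [0.002, -0.001, 0.002]] rows>=0.3
```

Call:
{"api": "servo_tool", "payload": {
  "commands": [
    [[0, -0.027, -0.006], [0, 0, 0]],
    [[0, -0.054, -0.012], [0, 0, 0]],
    [[0, -0.08, -0.014], [0, 0, 0]],
    [[0, -0.108, -0.016], [0, 0, 0]],
    [[0, -0.161, -0.013], [0, 0, 0]],
    [[0, -0.214, -0.003], [0, 0, 0]],
    [[0, -0.266, 0.014], [0, 0, 0]],
    [[0, -0.314, 0.038], [0, 0, 0]],
    [[0, -0.359, 0.069], [0, 0, 0]],
    [[0, -0.399, 0.105], [0, 0, 0]],
    [[0, -0.434, 0.146], [0, 0, 0]],
    [[0, -0.463, 0.191], [0, 0, 0]],
    [[0, -0.463, 0.191], [0, 0, 0]]
  ]
}}

```text
clock: 43.65
tcp_pos: [0.595, -0.2191, 0.1771]
orientation: [1.965, 2.146, 0.341]
contact_force: [4.4, -2.0, -3.3]
grip_width: 0.0103
gripper_force: 40.3
```

```bash
python3 - <<'E'
from h import *
o=r.get_obs();c,F=LE;p=F.T@(o['tcp_pos']-c);print("tcp in ledge",p.round(4))
dz=.0095
plan(*[tool(LE,[.1-.1*np.cos(q),p[1],.032+.1*np.sin(q)+dz],90) for q in np.linspace(.5,0,6)])
im,d=r.grab_frame("top");cv2.imwrite("pics/t6.png",im[:,:,::-1])
E
```

```text
tcp in ledge [ 0.0103 -0.0033  0.0882]
t 43.65 F [ 4.4 -2.  -3.3] w 0.0103 joints [-0.28  0.48  0.78  1.98 -0.81  0.68  1.09]
[[-0.0, 0.008, -0.005], [0.0, -0.001, 0.002]] rows>=0.0 
[[-0.0, -0.01, 0.031], [0.0, -0.001, 0.002]] rows>=0.2 
[[-0.0, -0.023, 0.069], [0.0, -0.001, 0.002]] rows>=0.2 
[[-0.0, -0.033, 0.107], [0.0, -0.001, 0.002]] rows>=0.2 
[[-0.0, -0.039, 0.147], [0.0, -0.001, 0.002]] rows>=0.2 
[[-0.0, -0.041, 0.187], [0.0, -0.001, 0.002]] rows>=0.2
```

View pics/t6.png

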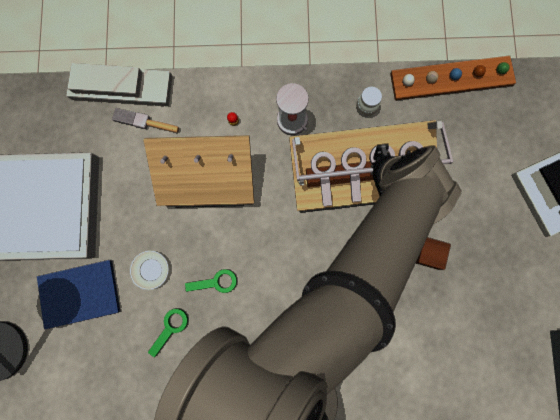

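The bar is following and the gauges are undisturbed. I continue to the end stop.

Call:
{"api": "servo_tool", "payload": {
  "commands": [
    [[0, -0.005, 0.031], [0, 0, 0]],
    [[0, -0.02, 0.069], [0, 0, 0]],
    [[0, -0.03, 0.107], [0, 0, 0]],
    [[0, -0.036, 0.147], [0, 0, 0]],
    [[0, -0.039, 0.167], [0, 0, 0]],
    [[0, -0.04, 0.187], [0, 0, 0]],
    [[0, -0.04, 0.187], [0, 0, 0]],
    [[0, -0.04, 0.187], [0, 0, 0]]
  ]
}}

```text
clock: 44.5
tcp_pos: [0.599, -0.2187, 0.1302]
orientation: [1.966, 2.148, 0.34]
contact_force: [-5.4, -1.8, -3.2]
grip_width: 0.0104
gripper_force: 43.1
```

```bash
python3 - <<'E'
from h import *
o=r.get_obs();c,F=LE;p=F.T@(o['tcp_pos']-c);print("tcp in ledge",p.round(4),F.T@o['contact_force'])
for n in("scene","top"):
    im,W,E=cloud(n);L=(W-c)@F
    m=(L[...,2]>.022)&(L[...,2]<.055)&((abs(L[...,1]-.1)<.04)|(abs(L[...,1]+.1)<.04))&(abs(L[...,0])<.04)
    print(n,m.sum(),np.median(L[m],0).round(4),np.percentile(L[m],97,0).round(4))
E
```

```text
tcp in ledge [-0.0004 -0.0032  0.0424] [-6.23394454 -1.32369371 -1.31548083]
scene 186 [0.0037 0.07   0.0367] [0.0068 0.1351 0.04  ]
top 142 [-0.0008  0.0988  0.0392] [0.0043 0.1376 0.0435]
```

Call:
{"api": "servo_tool", "payload": {
  "commands": [
    [[0, 0, 0.006], [0, 0, 0]],
    [[0, 0, 0.012], [0, 0, 0]],
    [[0, 0, 0.016], [0, 0, 0]],
    [[0, 0, 0.016], [0, 0, 0]]
  ]
}}

```text
clock: 45.0
tcp_pos: [0.5998, -0.2187, 0.1278]
orientation: [1.967, 2.147, 0.343]
contact_force: [-13.7, 0.6, 10.2]
grip_width: 0.0103
gripper_force: 45.0
```

```bash
cat >> h.py <<'E'
def bar():
    o=r.get_obs();c,F=LE;p=F.T@(o['tcp_pos']-c);print("tcp in ledge",p.round(4),F.T@o['contact_force'])
    for n in("scene","top"):
        im,W,E=cloud(n);L=(W-c)@F
        m=(L[...,2]>.025)&(L[...,2]<.055)&((abs(L[...,1]-.1)<.04)|(abs(L[...,1]+.1)<.04))&(abs(L[...,0])<.04)
        print(n,m.sum(),np.median(L[m],0).round(4),np.percentile(L[m],97,0).round(4))
E
python3 -c "from h import *;bar()"
```

```text
tcp in ledge [-0.0005 -0.0033  0.0399] [-9.73016455  1.74032602 13.92794681]
scene 186 [0.0038 0.0706 0.0344] [0.0066 0.1364 0.0377]
top 137 [-0.0008  0.0988  0.0373] [0.0043 0.1375 0.0407]
```

Call:
{"api": "servo_tool", "payload": {
  "commands": [
    [[0, 0.008, 0.003], [0, 0, 0]],
    [[0, 0.008, 0.006], [0, 0, 0]],
    [[0, 0.008, 0.006], [0, 0, 0]]
  ]
}}

```text
clock: 45.4
tcp_pos: [0.6, -0.2187, 0.1275]
orientation: [1.97, 2.148, 0.344]
contact_force: [-27.7, 3.8, 27.2]
grip_width: 0.0103
gripper_force: 47.1
```

```bash
python3 -c "from h import *;bar()"
```

```text
tcp in ledge [-0.0003 -0.0034  0.0395] [-17.56160674   6.10530327  34.29939377]
scene 188 [0.0038 0.0693 0.0345] [0.0066 0.1348 0.0381]
top 136 [-0.001   0.0985  0.0368] [0.0045 0.1371 0.0407]
```

The force climbs while the bar no longer moves, so it is on its stop. I relieve the force, open partly and retreat.

Call:
{"api": "servo_tool", "payload": {
  "commands": [
    [[0, 0, -0.01], [0, 0, 0]],
    [[0, 0, -0.01], [0, 0, 0]]
  ]
}}

```text
clock: 45.7
tcp_pos: [0.5998, -0.2186, 0.1279]
orientation: [1.969, 2.148, 0.339]
contact_force: [-12.1, -2.9, 1.5]
grip_width: 0.0103
gripper_force: 44.3
```

Call:
{"api": "servo_tool", "payload": {
  "commands": [
    [[0, 0, 0], [0, 0, 0]],
    [[0, 0, 0], [0, 0, 0]],
    [[0, 0, 0], [0, 0, 0]],
    [[0, 0, 0], [0, 0, 0]],
    [[0, 0, 0], [0, 0, 0]],
    [[0, 0, -0.06], [0, 0, 0]],
    [[0, 0, -0.14], [0, 0, 0]],
    [[0, 0, -0.26], [0, 0, 0]],
    [[0, 0, -0.4], [0, 0, 0]],
    [[0, 0, -0.55], [0, 0, 0]],
    [[0, 0, -0.7], [0, 0, 0]],
    [[0, 0, -0.85], [0, 0, 0]],
    [[0, 0, -0.85], [0, 0, 0]],
    [[0, 0, -0.85], [0, 0, 0]]
  ],
  "claw": 0.4
}}

```text
clock: 47.1
tcp_pos: [0.5383, -0.2239, 0.3324]
orientation: [1.962, 2.145, 0.347]
contact_force: [0.2, -0.1, -1.2]
grip_width: 0.0512
gripper_force: 0.0
```

```bash
python3 - <<'E'
from h import *
bar()
im,W,E=cloud("scene");cv2.imwrite("pics/s7.png",im[:,:,::-1])
c,F=LE;L=(W-c)@F
# bar slope of top along arms: keeper arms height vs x
for n in("top",):
    im,W,E=cloud(n);L=(W-c)@F
    m=(L[...,2]>.012)&(L[...,2]<.021)&(abs(L[...,1])<.16)&(abs(L[...,0])<.1)
    for y0 in(-.121,-.0415,.035,.116):
        k=L[m&(abs(L[...,1]-y0)<.036)];x,fr=gauge_fit(k[:,:2]);g=np.linalg.lstsq(np.c_[k[:,:2],np.ones(len(k))],k[:,2],rcond=None)[0]
        print(x[:2].round(4),np.degrees(x[2]).round(1),fr.round(2),g.round(3))
    m=(L[...,2]>.02)&(L[...,2]<.06)&(abs(abs(L[...,1])-.19)<.012)&(L[...,0]>-.02)&(L[...,0]<.09)
    k=L[m]
    for s in(-1,1):
        kk=k[k[:,1]*s>0]
        if len(kk)>10:print("arm",s,len(kk),np.polyfit(kk[:,0],kk[:,2],1).round(3))
E
```

```text
tcp in ledge [ 0.0041 -0.0032  0.2535] [-0.1575181  -0.09191642 -1.2523355 ]
scene 184 [0.0035 0.0723 0.0341] [0.0069 0.1364 0.0378]
top 147 [-0.0007  0.0959  0.0369] [0.0045 0.1375 0.0407]
[ 0.0502 -0.1509] 297.6 1.0 [-0.     0.009  0.017]
[ 0.0011 -0.0413] 179.3 1.0 [0.004 0.001 0.016]
[0.0011 0.0352] 179.8 1.0 [-0.005  0.002  0.016]
[-0.0017  0.116 ] 180.8 1.0 [ 0.001 -0.004  0.017]
arm -1 146 [-0.008  0.036]
arm 1 116 [0.005 0.038]
```

View pics/s7.png

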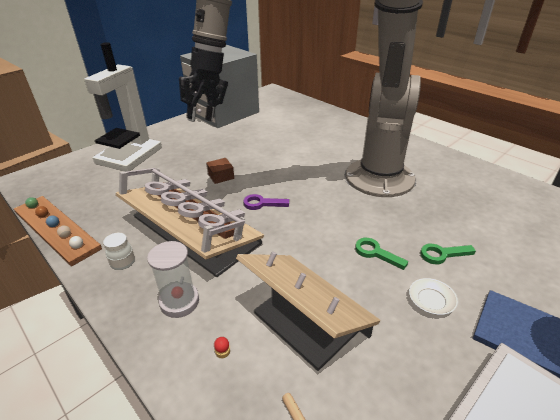

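The scene view shows the bar lying shut over four flat gauges, with the cylinder upright at (175,280). The keeper arms measure level with the slope. One fit (y=-0.12) failed, probably because the gripper hid part of that gauge, so I recheck it after moving clear.

Call:
{"api": "servo_tool", "payload": {
  "commands": [
    [[0.2, -0.1, -0.1], [0, 0, 0]],
    [[0.4, -0.2, -0.1], [0, 0, 0]],
    [[0.6, -0.3, -0.1], [0, 0, 0]],
    [[0.8, -0.3, -0.1], [0, 0, 0]],
    [[0.95, -0.3, -0.1], [0, 0, 0]],
    [[0.95, -0.3, -0.1], [0, 0, 0]],
    [[0.95, -0.3, -0.1], [0, 0, 0]],
    [[0.95, -0.3, -0.1], [0, 0, 0]]
  ]
}}

```text
clock: 48.1
tcp_pos: [0.4378, 0.0054, 0.3314]
orientation: [1.962, 2.147, 0.341]
contact_force: [-0.5, -0.2, 0.6]
grip_width: 0.051
gripper_force: 0.0
```

```bash
python3 - <<'E'
from h import *
c,F=LE
for n in("top","scene"):
    im,W,E=cloud(n);L=(W-c)@F
    m=(L[...,2]>.012)&(L[...,2]<.021)&(abs(L[...,0])<.1)
    for y0 in(-.121,-.0415,.035,.116):
        k=L[m&(abs(L[...,1]-y0)<.036)]
        x,fr=gauge_fit(k[:,:2]);g=np.linalg.lstsq(np.c_[k[:,:2],np.ones(len(k))],k[:,2],rcond=None)[0]
        print(n,len(k),x[:2].round(4),np.degrees(x[2]).round(1),fr.round(2),g.round(3),"xrange",k[:,0].min().round(3),k[:,0].max().round(3))
    if n=="top":cv2.imwrite("pics/t8.png",cv2.resize(im[100:230,270:470],None,fx=4,fy=4)[:,:,::-1])
bar()
E
```

```text
top 543 [-0.0003 -0.121 ] 180.5 1.0 [-0.005 -0.005  0.016] xrange -0.078 0.066
top 531 [ 0.0008 -0.0414] 179.5 1.0 [-0.002 -0.007  0.016] xrange -0.077 0.067
top 522 [0.0009 0.0351] 179.6 1.0 [0.    0.003 0.016] xrange -0.077 0.067
top 521 [-0.0018  0.116 ] 180.7 1.0 [ 0.002 -0.001  0.016] xrange -0.08 0.064
scene 190 [ 0.0019 -0.1174] 182.0 0.97 [-0.001 -0.003  0.014] xrange -0.077 0.067
scene 223 [ 0.0033 -0.0381] 179.7 0.98 [ 0.002 -0.011  0.014] xrange -0.076 0.069
scene 248 [0.0037 0.0386] 179.5 1.0 [-0.001 -0.008  0.015] xrange -0.074 0.071
scene 268 [-0.0002  0.1196] 180.4 0.99 [-0.001 -0.006  0.015] xrange -0.08 0.067
tcp in ledge [-0.0725  0.2325  0.2776] [-0.66699745  0.06737561  0.06359486]
scene 187 [0.0036 0.0689 0.0341] [0.0068 0.1349 0.0379]
top 277 [-0.0006 -0.0616  0.0372] [0.0044 0.1349 0.0411]
```

View pics/t8.png

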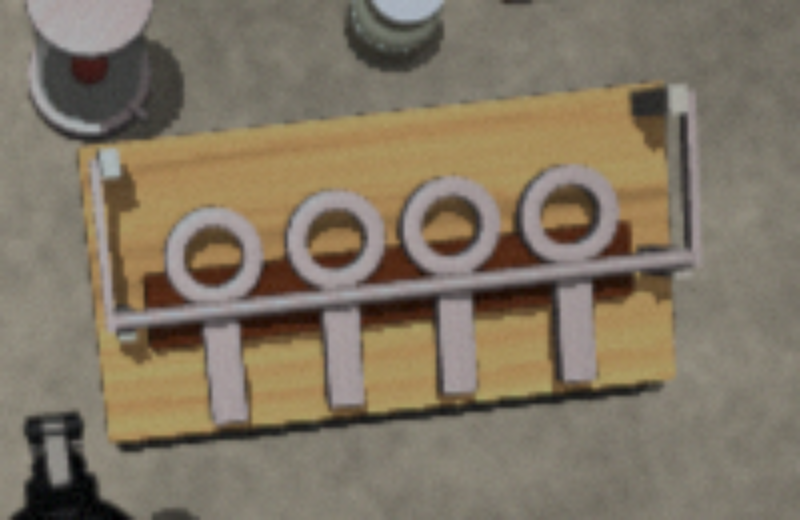

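All four gauges lie flat and centred, the keeper is shut on its seats, and the robot is clear of everything.

```bash
python3 -c "from bench import r;print(r.hand_in())"
```

```text
the job is handed in; nothing more can be done
None
```

All four gauges lie flat across the ledge within about 4 mm of its middle line, the keeper bar is shut on its stop, the glass cylinder is upright, and the job is handed in at about 48 s; the hand-in gave no verdict.

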